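# Clear the welding table: tools to the tray, offcut and nozzle to their bins

## Robot

A 7-joint arm with a two-finger parallel gripper is mounted at the origin on the work surface. World frame = base frame: x ahead of the robot, y to its left, z up, the work surface at z = 0. Lengths are in m, angles in rad, forces in N, time in s.
With the tool pointing down it reaches from about 0.4 to 0.85 m from the base axis. Payload 10.4 kg.
Tool frame: the origin (TCP) lies between the finger pads; the fingertips stand 11 mm ahead of it and the grasp point (between the pads) lies 8 mm behind it (r.tcp_to_tips is the distance from the TCP to the fingertips, in m); z points along the fingers, y is the line along which they close (so a half turn about z gives the same grasp; the last joint's range is limited). The gripper opens to 87 mm and grips with 3 to 60 N. Pads are 19 mm wide; open, the fingers measure 117 mm over their backs; the gripper's body (75 mm by 190 mm) begins 51 mm behind the grasp point.
Start: joints at [-1.261, 0.332, -0.065, 1.46, 0.022, 1.35, -0.088], TCP at [0.204, 0.591, 0.234] pointing down, gripper open.
Joint ranges: [-2.6, 2.6], [-0.5, 2.12], [-1.47, 1.34], [0.16, 2.42], [-1.27, 4.41], [0.06, 2.06], [-2.6, 2.6]. Speed limits (rad/s): [2.22, 2.22, 2.79, 2.79, 3.14, 3.14, 3.14].

## Interface

Orientations are given as a unit quaternion [x, y, z, w].
In Python, from bench import r gives the robot as it stands. The module is installed in compiled form; this text tells all that it offers.
- The arm moves only by the shell command python3 -m crank 'ROWS' [FORCE]. ROWS is JSON, a list of rows, each an object of numbers: "claw": the closure, from -1 (fully open) to 1 (shut); "dx", "dy", "dz": the shift along the tool's x, y, z each as a share of 3 cm, from -1 to 1; "ax", "ay", "az": the turn, a rotation vector about the tool's x, y, z each as a share of 6 degrees, from -1 to 1. A call has 1 to 8 rows; each row shifts and turns the commanded pose from where the row before left it, along the tool's axes as they then stand; what a row does not reach is not made up. A row lasts 1/12 s, in which the tool goes at most 41.7 mm and 7.16 degrees, less where a joint would pass 70% of its speed; a pose out of reach is approached as far as the arm can. A call with a number of a shift or a turn outside -1 to 1 is refused whole. A call with a gripper value outside its range is refused whole. The fingers move at their own pace and stop on an object; FORCE is the grip in N (left out, the last holds). Time passes only in rows, so rows that do not move let the fingers close. It gives the time, the measured TCP pose, the force, the opening and the grip force at its end, in the units of the state.
- r.read_state(): the state, without advancing time (a new reading comes with each control period).
- r.camera(name): name is "scene" or "top"; returns a dict with "color" (400x640x3 uint8, red, green, blue), "mtx" (3x3 intrinsics, pixels), "k1" (the pictures are not rectified: a ray, as slopes to the right and down, at radius r is drawn at 1 + k1 r^2 times it, then the intrinsics apply), "R" (3x3) and "t" (3): a world point X has camera coordinates R X + t. Camera axes: x right, y down, z forward; pixel columns grow to the right and rows downward; lengths in m; the calibration is good to about 2 mm. A picture is of the moment at which its call begins. There is no depth.
- r.close_job(): hands the job in; it is judged then, once.
The state is a dict: "time": time; "joint_positions": joint angles; "joint_vel": joint speeds; "joint_torque": joint torques, N m; "ee_pos": TCP position; "eef_rot": TCP orientation; "ft_force": force on the tool from outside, world axes, zero at the start; "torque": the same for the moment, N m; "width": finger opening in m; "grip_force": force on a finger pad.
Only numpy, scipy, OpenCV 4.12 (cv2) and the standard library are available. Lean on these libraries where they do the work, as an engineer would, in place of code of your own. Each camera call takes 0.05 s, during which the arm holds its last target. There are 200 camera calls.

## Task

Clear the loose things off the welding table. Lay the three weld-dressing tools flat in the tool tray, one in each lane and along it, in their order of use starting with the lane nearest the robot: cold chisel, then file, then wire brush. Put the square-tube offcut down on the floor of the blue scrap bin, stand the copper torch nozzle upright on its wide end in the red torch-parts bin, and do not disturb the freshly tacked tube joint.

Things in the scene. Friction and masses are not known exactly. Their poses are not given: they have to be found in the camera images.
- chisel_center (a point): Cold chisel, lying flat: yellow octagonal steel bar with bright ends, 175 mm long, 16 mm wide and high, 0.25 kg. Point at the bar's middle, half-way up (8 mm over its support); grip it across here. x axis along the bar towards the cutting edge (18 mm wide), 87.5 mm either way. May point either way in the tray.
- file_center (a point): Hand file, lying flat: green handle with black bands, 24 mm wide, 20 mm high, and grey steel blade 13 mm wide, 4 mm thick; 0.1 kg. Point on the handle by the balance point, half-way up (10 mm over its support); grip the handle across here. x axis along the file: handle from -85 to +20 mm, blade on to +105 mm, held clear of the table. May point either way in the tray.
- wire_brush_center (a point): Wire brush, lying on its side: light-wood block 175 mm long, 12 mm wide, 20 mm high, 0.06 kg. Point at the block's middle, half-way up (10 mm over its support); grip the bare wood across here. x axis along the block to the head, 87.5 mm either way; brass bristles stick out 14 mm to its +y from x = +20 to +84 mm. May point either way in the tray.
- offcut_center (a point): Offcut of dark steel square tube, 40 mm wide and high, 50 mm long, 3 mm wall, 0.17 kg, open ends level. Point at its centre, 20 mm over its support. x axis along the tube; grip it across, on the two closed sides (40 mm along its y).
- nozzle_center (a point): Copper torch nozzle: round tube standing upright on its wide end, 26 mm diameter up to 36 mm, then tapering to 20 mm, 52 mm tall, 0.09 kg. Point on its axis half-way up (26 mm over its support); z axis up the nozzle.
- tool_tray: Light-grey sheet tool tray, dark floor, fixed, 194 mm (x) by 266 mm (y), rim 22 mm high, floor and walls 3 mm thick. Two ribs 3 mm wide, 6 mm above the floor, at x = -31 and +31 mm part it into three lanes along y, each 260 mm long, centred at x = -62 (nearest the robot), 0 and +62 mm. Origin at the centre of its underside; x axis across the lanes, away from the robot; z up.
- scrap_bin: Blue plastic stacking bin for steel scrap, fixed, 130 mm (x) by 150 mm (y), walls 4 mm thick, 65 mm high, cut down to 32 mm at the front (-x, facing the robot). Floor 4 mm thick, clear from x = -61 to +45 mm; steel flats 44 mm high are fixed at the far wall. Origin at the centre of its underside; x axis away from the robot, z up.
- torch_bin: Red plastic stacking bin for torch parts, fixed, 130 mm (x) by 150 mm (y), walls 4 mm thick, 65 mm high, cut down to 32 mm at the front (-x, facing the robot). Floor 4 mm thick, clear from x = -61 to +49 mm; a black holder of small copper tips, 34 mm high, is fixed at the far wall. Origin at the centre of its underside; x axis away from the robot, z up.
- tack_joint: Freshly tacked T of two dark 40 mm square tubes, 40 mm high, 0.9 kg, lying loose at the robot's right; leave it alone. Origin under the T: its 180 mm tube runs along its y at x = +45 mm, its 90 mm tube along x from -65 to +25 mm.

How it is judged:
At the end, for the whole second after the job is handed in: Chisel, file, brush in near, middle, far lane: point within 24 mm across, 45 mm along, 0.2 rad of the lane (either way round), level to 0.1 rad, down to 4 mm. Offcut on the blue bin's floor; nozzle on the red bin's floor, upright to 0.15 rad. All slower than 0.02 m/s (x of chisel_center in the frame of tool_tray between -0.086 and -0.038 m and y of chisel_center in the frame of tool_tray between -0.045 and 0.045 m and z of chisel_center in the frame of tool_tray below 0.015 m and angle between the x axis of each of chisel_center, file_center, wire_brush_center and the y axis of tool_tray, either way round below 0.2 rad and angle between chisel_center's own x axis and vertical between 1.47 and 1.67 rad and x of file_center in the frame of tool_tray between -0.024 and 0.024 m and y of file_center in the frame of tool_tray between -0.045 and 0.045 m and z of each of file_center, wire_brush_center in the frame of tool_tray below 0.017 m and angle between file_center's own x axis and vertical between 1.47 and 1.67 rad and x of wire_brush_center in the frame of tool_tray between 0.038 and 0.086 m and y of wire_brush_center in the frame of tool_tray between -0.045 and 0.045 m and angle between wire_brush_center's own x axis and vertical between 1.47 and 1.67 rad and x of offcut_center in the frame of scrap_bin between -0.065 and 0.06 m and y of offcut_center in the frame of scrap_bin between -0.07 and 0.07 m and z of offcut_center in the frame of scrap_bin below 0.036 m and x of nozzle_center in the frame of torch_bin between -0.065 and 0.06 m and y of nozzle_center in the frame of torch_bin between -0.07 and 0.07 m and z of nozzle_center in the frame of torch_bin below 0.036 m and angle between nozzle_center's own z axis and vertical below 0.15 rad and linear speed of each of chisel, file, wire_brush, offcut, nozzle below 0.02 m/s); the robot touches nothing.
It fails at once if The tacked tube joint is shifted by more than 10 mm (distance of tack_joint from where it was at the start of the episode above 0.01 m).
It also fails if it takes over 138 s, if anything falls off the work surface, if the arm or the gripper's body presses on something with over 40 N, if the wrist force passes 120 N, or if a joint passes its speed limit or range.

## Working session

There is one attempt and no reset: what is moved stays moved. The work goes in short steps, Python scripts to look and compute and a shell command to move; the robot and the scene stay as the last step left them, time stands still between calls to the robot, and variables do not carry over. Pictures are saved under pics/ and viewed, at most 14 in all, crops included, and the job is handed in when it is done.

```bash
mkdir -p pics; cat > h.py <<'E'
import numpy as np,cv2
from bench import r
def shot(n):
    c=r.camera(n); np.savez('cam_'+n+'.npz',**{k:np.array(c[k]) for k in c}); return c
def save(im,fn): cv2.imwrite('pics/'+fn,cv2.cvtColor(im,cv2.COLOR_RGB2BGR))
def ray(n,u,v):
    c=np.load('cam_'+n+'.npz'); K=c['mtx']; k=float(c['k1'])
    d=np.array([(u-K[0,2])/K[0,0],(v-K[1,2])/K[1,1]]); s=d.copy()
    for _ in range(30): s=d/(1+k*(s@s))
    return -c['R'].T@c['t'], c['R'].T@np.array([s[0],s[1],1.])
def px(n,u,v,z):
    o,d=ray(n,u,v); return (o+d*(z-o[2])/d[2]).round(4)
E
python3 - <<'E'
from h import *
for n in('top','scene'):
    c=shot(n); save(c['color'],n+'0.png'); print(n,c['mtx'],c['k1'],-c['R'].T@c['t'])
s=r.read_state();print(s)
E
```

```text
top [[395.26596587   0.         318.10664168]
 [  0.         395.26596587 193.84090447]
 [  0.           0.           1.        ]] 0.0316031751802577 [ 0.28644859 -0.09358038  1.18271933]
scene [[461.25338338   0.         318.40726289]
 [  0.         461.25338338 194.05445383]
 [  0.           0.           1.        ]] 0.028750497330271543 [ 1.13467372 -0.06091359  0.94805345]
{'time': 0.1, 'joint_positions': array([-1.26057822,  0.3327792 , -0.06470759,  1.46083233,  0.02157403,
        1.34986847, -0.088525  ]), 'joint_vel': array([ 4.15270214e-04,  5.42273756e-04,  9.75449331e-05, -3.00865267e-03,
       -2.34263343e-03, -8.90684987e-04,  1.31438888e-03]), 'joint_torque': array([ 2.33020728e-03, -6.24547863e+01,  2.55384977e-02, -3.90723753e+01,
       -6.12717192e-02,  3.65200569e-02,  9.21700280e-05]), 'ee_pos': array([0.20407933, 0.59041251, 0.23286383]), 'eef_rot': array([ 1.65644441e-01,  9.86185359e-01, -5.90365911e-04, -8.66869218e-05]), 'ft_force': array([ 0.61913081, -0.51672319,  0.23490736]), 'torque': array([-0.01332746, -0.0166823 ,  0.03951464]), 'grip_force': 0.0, 'width': 0.08707629018672386}
```

View pics/top0.png

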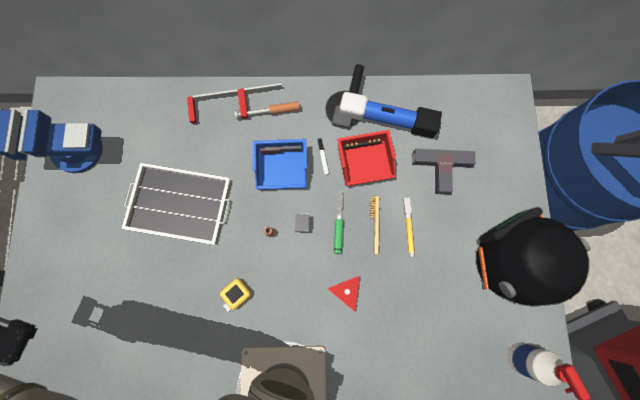

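View pics/scene0.png

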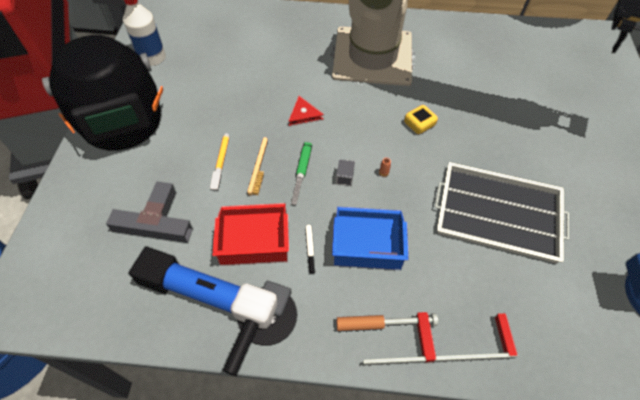

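```bash
python3 - <<'E'
from h import *
c=np.load('cam_top.npz');im=c['color']
save(cv2.resize(im[125:265,230:430],None,fx=4,fy=4,interpolation=cv2.INTER_CUBIC),'c1.png')
c2=np.load('cam_scene.npz')['color']
save(cv2.resize(c2[120:280,170:430],None,fx=3,fy=3,interpolation=cv2.INTER_CUBIC),'c2.png')
print(c['R'].round(3))
for p in [(283,375),(409,227),(303,223),(176,204),(281,164),(367,158)]: print(p,px('top',*p,0.0))
E
```

```text
[[-0.012 -1.     0.007]
 [-0.976  0.01  -0.219]
 [ 0.219 -0.009 -0.976]]
(283, 375) [ 0.0397 -0.0017  0.    ]
(409, 227) [ 0.4465 -0.3771  0.    ]
(303, 223) [ 0.4619 -0.0582  0.    ]
(176, 204) [0.5244 0.326  0.    ]
(281, 164) [0.648  0.0097 0.    ]
(367, 158) [ 0.6649 -0.2592  0.    ]
```

View pics/c1.png

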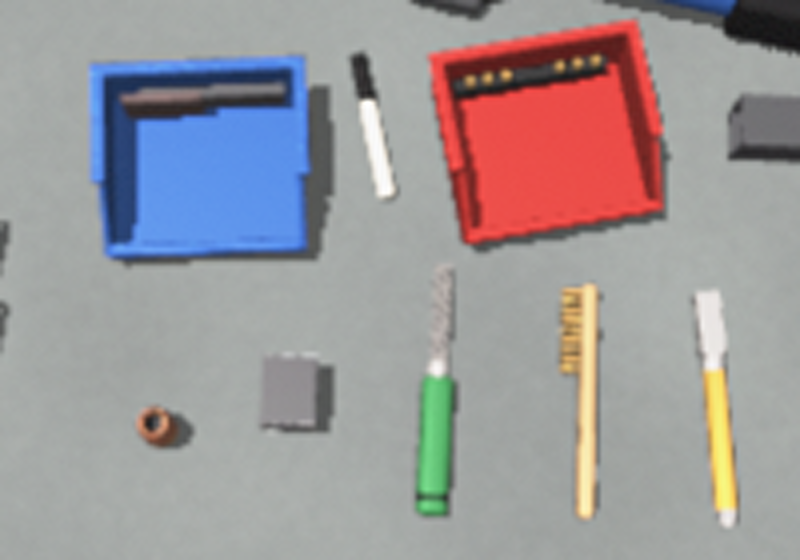

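View pics/c2.png

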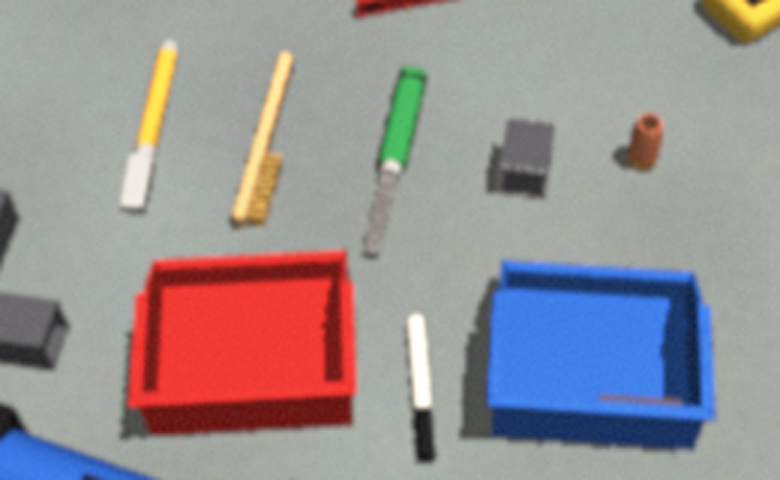

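```bash
python3 - <<'E'
from h import *
T=lambda a,z:px('top',230+a[0]/4,125+a[1]/4,z)
S=lambda a,z:px('scene',170+a[0]/3,120+a[1]/3,z)
def seg(n,f,a,b,z):
    a,b=f(a,z),f(b,z);d=b-a;print(n,'mid',(a+b)/2,'len',np.linalg.norm(d).round(4),'yaw',np.arctan2(d[1],d[0]).round(3),'a',a[:2],'b',b[:2])
seg('file top',T,(432,514),(443,265),.012)
seg('handle top',T,(432,505),(438,372),.02)
seg('file sc',S,(413,72),(372,252),.012)
seg('brush top',T,(586,515),(590,286),.018)
seg('brush sc',S,(285,54),(238,220),.015)
seg('chis top',T,(728,524),(709,291),.012)
seg('chis sc',S,(169,43),(132,208),.012)
print('off', [T(a,.04) for a in((267,355),(318,353),(314,423),(263,423))])
print('off sc',[S(a,.04) for a in((510,120),(554,125),(547,167),(502,163))])
print('noz',T((155,424),.052),S((651,119),.052))
for z,cs in((.022,[(141,164),(230.5,178.5),(216,243),(123.5,229)]),):
    p=[px('top',*a,z)[:2] for a in cs];print('tray',p,np.mean(p,0))
p=[px('scene',*a,.022)[:2] for a in [(450,166),(564,186),(558,258),(440,230)]];print('tray sc',p,np.mean(p,0))
print('blue',[T(a,z) for a,z in(((92,66),.065),((304,58),.065),((306,248),.032),((106,254),.032))])
print('red',[T(a,z) for a,z in(((433,56),.065),((638,22),.065),((660,207),.032),((470,242),.032))])
E
```

```text
file top mid [ 0.4625  -0.16725  0.012  ] len 0.1878 yaw -0.068 a [ 0.3688 -0.1609] b [ 0.5562 -0.1736]
handle top mid [ 0.4237 -0.164   0.02  ] len 0.0982 yaw -0.069 a [ 0.3747 -0.1606] b [ 0.4727 -0.1674]
file sc mid [ 0.4676  -0.16325  0.012  ] len 0.1868 yaw -0.063 a [ 0.3744 -0.1574] b [ 0.5608 -0.1691]
brush top mid [ 0.45195 -0.27835  0.018  ] len 0.1712 yaw -0.063 a [ 0.3665 -0.273 ] b [ 0.5374 -0.2837]
brush sc mid [ 0.4563  -0.27505  0.015  ] len 0.1753 yaw -0.054 a [ 0.3688 -0.2703] b [ 0.5438 -0.2798]
chis top mid [ 0.44665 -0.376    0.012  ] len 0.1745 yaw 0.017 a [ 0.3594 -0.3775] b [ 0.5339 -0.3745]
chis sc mid [ 0.4522 -0.3709  0.012 ] len 0.1747 yaw 0.037 a [ 0.3649 -0.3741] b [ 0.5395 -0.3677]
off [array([ 0.4835, -0.0412,  0.04  ]), array([ 0.4845, -0.0785,  0.04  ]), array([ 0.4331, -0.0752,  0.04  ]), array([ 0.4335, -0.0383,  0.04  ])]
off sc [array([ 0.4391, -0.0694,  0.04  ]), array([ 0.4404, -0.033 ,  0.04  ]), array([ 0.4833, -0.0362,  0.04  ]), array([ 0.4832, -0.0726,  0.04  ])]
noz [0.4322 0.0385 0.052 ] [0.4352 0.0447 0.052 ]
tray [array([0.6448, 0.4313]), array([0.5969, 0.16  ]), array([0.4028, 0.1948]), array([0.4473, 0.4646])] [0.52295  0.312675]
tray sc [array([0.4152, 0.205 ]), array([0.4475, 0.4748]), array([0.6443, 0.4256]), array([0.6013, 0.1723])] [0.527075 0.319425]
blue [array([0.6987, 0.0879, 0.065 ]), array([ 0.7037, -0.07  ,  0.065 ]), array([ 0.5657, -0.07  ,  0.032 ]), array([0.5626, 0.0793, 0.032 ])]
red [array([ 0.7044, -0.1664,  0.065 ]), array([ 0.7297, -0.3209,  0.065 ]), array([ 0.5947, -0.3368,  0.032 ]), array([ 0.5691, -0.1929,  0.032 ])]
```

```bash
cat >> h.py <<'E'
from scipy.spatial.transform import Rotation as Ro
def go(p=None,yaw=None):
    "shares to reach p at present orientation; az total shares to make tool y point at yaw"
    s=r.read_state();R=Ro.from_quat(s['eef_rot']).as_matrix();e=s['ee_pos']
    y=np.arctan2(R[1,1],R[0,1]);print('t',round(s['time'],1),'tcp',e.round(4),'yaw',y.round(3),'z',R[:,2].round(3),'j7',s['joint_positions'][6].round(2),'w',round(s['width'],4),'F',s['ft_force'].round(1))
    if yaw is not None:
        D=np.array([[np.sin(yaw),np.cos(yaw),0],[-np.cos(yaw),np.sin(yaw),0],[0,0,-1]])
        # signed dyaw hint: total az shares (tool z down)
        d=(yaw-y+np.pi)%(2*np.pi)-np.pi; print(' az shares',round(-np.degrees(d)/6,2),'; after turn R used for shift'); R=D
    if p is not None:
        d=R.T@(np.array(p)-e)/.03; print(' shift shares',d.round(2),'min rows',np.ceil(max(abs(d).max(),np.linalg.norm(d)*.03/.04)))
E
M="python3 -m crank"
A='{"dx":-0.83,"dy":-0.92,"dz":0.17}'
$M '[{"dx":-0.83,"dy":-0.92,"dz":0.17},{"dx":-0.83,"dy":-0.92,"dz":0.17},{"dx":-0.83,"dy":-0.92,"dz":0.17},{"dx":-0.83,"dy":-0.92,"dz":0.17},{"dx":-0.83,"dy":-0.92,"dz":0.17},{"dx":-0.83,"dy":-0.92,"dz":0.17},{"dx":-0.83,"dy":-0.92,"dz":0.17},{"dx":-0.83,"dy":-0.92,"dz":0.17}]'
python3 -c "
from h import *
go((.434,.0415,.15));go((.434,.0415,.15),-1.6)"
```

```text
t 0.1 tcp [0.2041 0.5904 0.2329] yaw 1.238 z [-0.    -0.001 -1.   ] j7 -0.09 w 0.0871 F [ 0.6 -0.5  0.2]
 shift shares [-13.22 -14.79   2.78] min rows 16.0
t 0.1 tcp [0.2041 0.5904 0.2329] yaw 1.238 z [-0.    -0.001 -1.   ] j7 -0.09 w 0.0871 F [ 0.6 -0.5  0.2]
 az shares 27.1 ; after turn R used for shift
 shift shares [-8.2  18.07  2.76] min rows 19.0invalid input at $[0]: expected keys claw, dx, dy, dz, ax, ay, az
```

```bash

python3 -m crank '[{"claw":-1,"dx":-0.83,"dy":-0.92,"dz":0.17,"ax":0,"ay":0,"az":0},{"claw":-1,"dx":-0.83,"dy":-0.92,"dz":0.17,"ax":0,"ay":0,"az":0},{"claw":-1,"dx":-0.83,"dy":-0.92,"dz":0.17,"ax":0,"ay":0,"az":0},{"claw":-1,"dx":-0.83,"dy":-0.92,"dz":0.17,"ax":0,"ay":0,"az":0},{"claw":-1,"dx":-0.83,"dy":-0.92,"dz":0.17,"ax":0,"ay":0,"az":0},{"claw":-1,"dx":-0.83,"dy":-0.92,"dz":0.17,"ax":0,"ay":0,"az":0},{"claw":-1,"dx":-0.83,"dy":-0.92,"dz":0.17,"ax":0,"ay":0,"az":0},{"claw":-1,"dx":-0.83,"dy":-0.92,"dz":0.17,"ax":0,"ay":0,"az":0}]' 15
python3 -c "
from h import *
go((.434,.0415,.15))"
```

```text
time: 0.77
ee_pos: [0.3205, 0.315, 0.1923]
eef_rot: [0.166, 0.986, -0.0, -0.0]
ft_force: [1.2, 0.2, 0.6]
width: 0.087
grip_force: 0.0
t 0.8 tcp [0.3205 0.315  0.1923] yaw 1.238 z [-0. -0. -1.] j7 0.36 w 0.087 F [1.2 0.2 0.6]
 shift shares [-6.55 -7.38  1.41] min rows 8.0
```

```bash

python3 -m crank '[{"claw":-1,"dx":-0.82,"dy":-0.92,"dz":0.17,"ax":0,"ay":0,"az":0},{"claw":-1,"dx":-0.82,"dy":-0.92,"dz":0.17,"ax":0,"ay":0,"az":0},{"claw":-1,"dx":-0.82,"dy":-0.92,"dz":0.17,"ax":0,"ay":0,"az":0},{"claw":-1,"dx":-0.82,"dy":-0.92,"dz":0.17,"ax":0,"ay":0,"az":0},{"claw":-1,"dx":-0.82,"dy":-0.92,"dz":0.17,"ax":0,"ay":0,"az":0},{"claw":-1,"dx":-0.82,"dy":-0.92,"dz":0.17,"ax":0,"ay":0,"az":0},{"claw":-1,"dx":-0.82,"dy":-0.92,"dz":0.17,"ax":0,"ay":0,"az":0},{"claw":-1,"dx":-0.82,"dy":-0.92,"dz":0.17,"ax":0,"ay":0,"az":0}]'
python3 -m crank '[{"claw":-1,"dx":0,"dy":0,"dz":0,"ax":0,"ay":0,"az":1},{"claw":-1,"dx":0,"dy":0,"dz":0,"ax":0,"ay":0,"az":1},{"claw":-1,"dx":0,"dy":0,"dz":0,"ax":0,"ay":0,"az":1},{"claw":-1,"dx":0,"dy":0,"dz":0,"ax":0,"ay":0,"az":1},{"claw":-1,"dx":0,"dy":0,"dz":0,"ax":0,"ay":0,"az":1},{"claw":-1,"dx":0,"dy":0,"dz":0,"ax":0,"ay":0,"az":1},{"claw":-1,"dx":0,"dy":0,"dz":0,"ax":0,"ay":0,"az":1},{"claw":-1,"dx":0,"dy":0,"dz":0,"ax":0,"ay":0,"az":1}]'
python3 -m crank '[{"claw":-1,"dx":0,"dy":0,"dz":0,"ax":0,"ay":0,"az":1},{"claw":-1,"dx":0,"dy":0,"dz":0,"ax":0,"ay":0,"az":1},{"claw":-1,"dx":0,"dy":0,"dz":0,"ax":0,"ay":0,"az":1},{"claw":-1,"dx":0,"dy":0,"dz":0,"ax":0,"ay":0,"az":1},{"claw":-1,"dx":0,"dy":0,"dz":0,"ax":0,"ay":0,"az":1},{"claw":-1,"dx":0,"dy":0,"dz":0,"ax":0,"ay":0,"az":1},{"claw":-1,"dx":0,"dy":0,"dz":0,"ax":0,"ay":0,"az":1},{"claw":-1,"dx":0,"dy":0,"dz":0,"ax":0,"ay":0,"az":1}]'
python3 -m crank '[{"claw":-1,"dx":0,"dy":0,"dz":0,"ax":0,"ay":0,"az":1},{"claw":-1,"dx":0,"dy":0,"dz":0,"ax":0,"ay":0,"az":1},{"claw":-1,"dx":0,"dy":0,"dz":0,"ax":0,"ay":0,"az":1},{"claw":-1,"dx":0,"dy":0,"dz":0,"ax":0,"ay":0,"az":1},{"claw":-1,"dx":0,"dy":0,"dz":0,"ax":0,"ay":0,"az":1},{"claw":-1,"dx":0,"dy":0,"dz":0,"ax":0,"ay":0,"az":1},{"claw":-1,"dx":0,"dy":0,"dz":0,"ax":0,"ay":0,"az":1},{"claw":-1,"dx":0,"dy":0,"dz":0,"ax":0,"ay":0,"az":1}]'
python3 -c "
from h import *
go((.434,.0415,.05),-1.6)
for n in('top','scene'):
  c=shot(n)['color'];a=c[185:265,235:365] if n=='top' else c[120:200,320:450]
  save(cv2.resize(a,None,fx=5,fy=5,interpolation=2),'n_'+n+'.png')
"
```

```text
time: 1.43
ee_pos: [0.4343, 0.0421, 0.1517]
eef_rot: [0.166, 0.986, 0.0, 0.0]
ft_force: [0.9, 0.6, -0.3]
width: 0.0872
grip_force: 0.0
time: 2.1
ee_pos: [0.4339, 0.044, 0.1517]
eef_rot: [0.555, 0.832, -0.0, -0.0]
ft_force: [-0.1, -0.1, -0.8]
width: 0.087
grip_force: 0.0
time: 2.77
ee_pos: [0.4339, 0.044, 0.1517]
eef_rot: [0.845, 0.535, -0.0, -0.0]
ft_force: [0.6, 0.2, 0.6]
width: 0.0867
grip_force: 0.0
time: 3.43
ee_pos: [0.4339, 0.0439, 0.1517]
eef_rot: [0.989, 0.145, -0.0, -0.0]
ft_force: [0.3, -0.6, -0.6]
width: 0.087
grip_force: 0.0
t 3.4 tcp [0.4339 0.0439 0.1517] yaw -1.28 z [-0. -0. -1.] j7 -1.5 w 0.087 F [ 0.3 -0.6 -0.6]
 az shares 3.05 ; after turn R used for shift
 shift shares [-0.    0.08  3.39] min rows 4.0
```

View pics/n_scene.png

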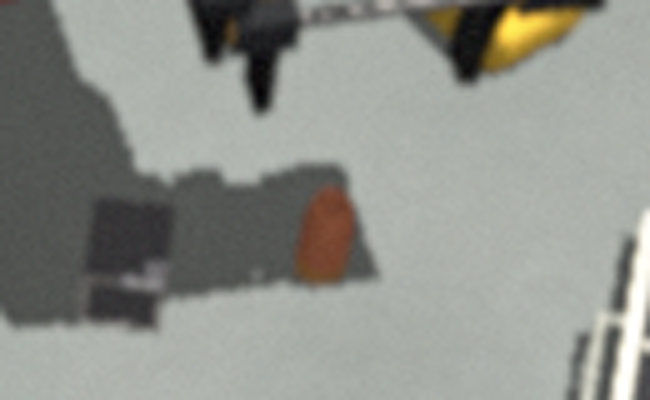

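```bash
python3 -c "
from h import *
a=px('scene',320+263/5,120+107/5,.1407);b=px('scene',320+470/5,120+77/5,.1407);print(a,b,(a+b)/2)
print(px('scene',320+335/5,120+192/5,.052),px('scene',320+322/5,120+278/5,0.0))
"
```

```text
[0.4559 0.0009 0.1407] [0.4284 0.0941 0.1407] [0.44215 0.0475  0.1407 ]
[0.4313 0.0446 0.052 ] [0.4459 0.0453 0.    ]
```

```bash

python3 -m crank '[{"claw":-1,"dx":0,"dy":0,"dz":0,"ax":0,"ay":0,"az":1},{"claw":-1,"dx":0,"dy":0,"dz":0,"ax":0,"ay":0,"az":1},{"claw":-1,"dx":0,"dy":0,"dz":0,"ax":0,"ay":0,"az":1},{"claw":-1,"dx":0.06,"dy":0.1,"dz":0.9,"ax":0,"ay":0,"az":0},{"claw":-1,"dx":0,"dy":0,"dz":0.9,"ax":0,"ay":0,"az":0},{"claw":-1,"dx":0,"dy":0,"dz":0.9,"ax":0,"ay":0,"az":0},{"claw":-1,"dx":0,"dy":0,"dz":0.9,"ax":0,"ay":0,"az":0},{"claw":-1,"dx":0,"dy":0,"dz":0.7,"ax":0,"ay":0,"az":0}]'
python3 -m crank '[{"claw":1,"dx":0,"dy":0,"dz":0,"ax":0,"ay":0,"az":0},{"claw":1,"dx":0,"dy":0,"dz":0,"ax":0,"ay":0,"az":0},{"claw":1,"dx":0,"dy":0,"dz":0,"ax":0,"ay":0,"az":0},{"claw":1,"dx":0,"dy":0,"dz":0,"ax":0,"ay":0,"az":0},{"claw":1,"dx":0,"dy":0,"dz":0,"ax":0,"ay":0,"az":0},{"claw":1,"dx":0,"dy":0,"dz":0,"ax":0,"ay":0,"az":0},{"claw":1,"dx":0,"dy":0,"dz":0,"ax":0,"ay":0,"az":0},{"claw":1,"dx":0,"dy":0,"dz":0,"ax":0,"ay":0,"az":0}]' 20
python3 -c "
from h import *
go((.648,-.252,.16))"
```

```text
time: 4.2
ee_pos: [0.4351, 0.0407, 0.0211]
eef_rot: [1.0, -0.007, -0.001, 0.0]
ft_force: [-0.1, 0.3, 0.8]
width: 0.087
grip_force: 0.0
time: 4.87
ee_pos: [0.4361, 0.0411, 0.0233]
eef_rot: [1.0, -0.009, 0.0, -0.0]
ft_force: [0.6, -0.5, -0.0]
width: 0.0418
grip_force: 0.0
t 4.9 tcp [0.4361 0.0411 0.0233] yaw -1.589 z [ 0.001  0.    -1.   ] j7 -1.7 w 0.0418 F [ 0.6 -0.5 -0. ]
 shift shares [ 7.24  9.64 -4.56] min rows 10.0
```

```bash
sed -i 's/D=np.array.*/D=np.array([[-np.sin(yaw),np.cos(yaw),0],[np.cos(yaw),np.sin(yaw),0],[0,0,-1]])/' h.py
python3 -m crank '[{"claw":1,"dx":-0.12,"dy":0,"dz":0,"ax":0,"ay":0,"az":0},{"claw":1,"dx":0,"dy":0,"dz":0,"ax":0,"ay":0,"az":0},{"claw":1,"dx":0,"dy":0,"dz":0,"ax":0,"ay":0,"az":0},{"claw":1,"dx":0,"dy":0,"dz":0,"ax":0,"ay":0,"az":0},{"claw":1,"dx":0,"dy":0,"dz":0,"ax":0,"ay":0,"az":0},{"claw":1,"dx":0,"dy":0,"dz":0,"ax":0,"ay":0,"az":0}]'
python3 -c "
from h import *
go((.648,-.252,.16))"
```

```text
time: 5.37
ee_pos: [0.4322, 0.041, 0.0229]
eef_rot: [1.0, -0.009, -0.0, -0.0]
ft_force: [-0.6, 0.8, 0.8]
width: 0.0256
grip_force: 20.0
t 5.4 tcp [0.4322 0.041  0.0229] yaw -1.589 z [-0.  0. -1.] j7 -1.7 w 0.0256 F [-0.6  0.8  0.8]
 shift shares [ 7.37  9.63 -4.57] min rows 10.0
```

```bash

python3 -m crank '[{"claw":1,"dx":0,"dy":0,"dz":-0.5,"ax":0,"ay":0,"az":0},{"claw":1,"dx":0,"dy":0,"dz":-1,"ax":0,"ay":0,"az":0},{"claw":1,"dx":0,"dy":0,"dz":-1,"ax":0,"ay":0,"az":0},{"claw":1,"dx":0,"dy":0,"dz":-1,"ax":0,"ay":0,"az":0},{"claw":1,"dx":0.4,"dy":0.4,"dz":-1,"ax":0,"ay":0,"az":0},{"claw":1,"dx":0.7,"dy":0.92,"dz":0,"ax":0,"ay":0,"az":0},{"claw":1,"dx":0.7,"dy":0.92,"dz":0,"ax":0,"ay":0,"az":0},{"claw":1,"dx":0.7,"dy":0.92,"dz":0,"ax":0,"ay":0,"az":0}]'
python3 -m crank '[{"claw":1,"dx":0.7,"dy":0.92,"dz":0,"ax":0,"ay":0,"az":0},{"claw":1,"dx":0.7,"dy":0.92,"dz":0,"ax":0,"ay":0,"az":0},{"claw":1,"dx":0.7,"dy":0.92,"dz":0,"ax":0,"ay":0,"az":0},{"claw":1,"dx":0.7,"dy":0.92,"dz":0,"ax":0,"ay":0,"az":0},{"claw":1,"dx":0.7,"dy":0.92,"dz":0,"ax":0,"ay":0,"az":0},{"claw":1,"dx":0.7,"dy":0.92,"dz":0,"ax":0,"ay":0,"az":0},{"claw":1,"dx":0.7,"dy":0.92,"dz":0,"ax":0,"ay":0,"az":0},{"claw":1,"dx":0,"dy":0,"dz":0,"ax":0,"ay":0,"az":0}]'
python3 -c "
from h import *
go((.648,-.252,.028))
c=shot('scene')['color'];save(cv2.resize(c[130:290,170:430],None,fx=3,fy=3,interpolation=2),'red1.png')"
```

```text
time: 6.03
ee_pos: [0.5067, -0.0562, 0.1587]
eef_rot: [1.0, -0.009, 0.001, -0.0]
ft_force: [0.9, 0.7, -1.5]
width: 0.0253
grip_force: 20.0
time: 6.7
ee_pos: [0.6494, -0.2572, 0.1559]
eef_rot: [1.0, -0.012, -0.001, 0.002]
ft_force: [-0.9, -1.7, -0.9]
width: 0.0253
grip_force: 20.0
t 6.7 tcp [ 0.6494 -0.2572  0.1559] yaw -1.594 z [-0.002 -0.004 -1.   ] j7 -1.07 w 0.0253 F [-0.9 -1.7 -0.9]
 shift shares [-0.04 -0.19  4.26] min rows 5.0
```

View pics/red1.png

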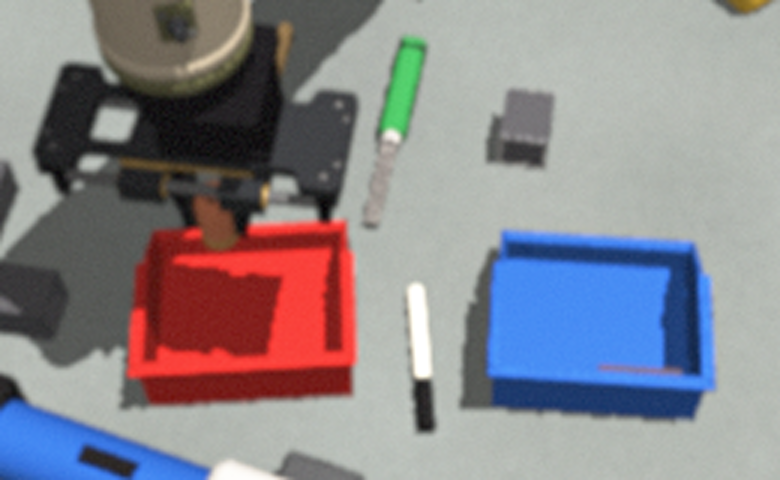

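```bash

python3 -m crank '[{"claw":1,"dx":-0.04,"dy":-0.19,"dz":0.8,"ax":0,"ay":0,"az":0},{"claw":1,"dx":0,"dy":0,"dz":0.9,"ax":0,"ay":0,"az":0},{"claw":1,"dx":0,"dy":0,"dz":0.9,"ax":0,"ay":0,"az":0},{"claw":1,"dx":0,"dy":0,"dz":0.9,"ax":0,"ay":0,"az":0},{"claw":1,"dx":0,"dy":0,"dz":0.5,"ax":0,"ay":0,"az":0},{"claw":1,"dx":0,"dy":0,"dz":0.15,"ax":0,"ay":0,"az":0},{"claw":1,"dx":0,"dy":0,"dz":0,"ax":0,"ay":0,"az":0},{"claw":1,"dx":0,"dy":0,"dz":0,"ax":0,"ay":0,"az":0}]'
python3 -c "
from h import *
go((.648,-.252,.027))"
```

```text
time: 7.42
ee_pos: [0.6486, -0.2455, 0.0349]
eef_rot: [1.0, -0.009, 0.001, 0.0]
ft_force: [0.1, -0.6, -0.2]
width: 0.0256
grip_force: 20.0
t 7.4 tcp [ 0.6486 -0.2455  0.0349] yaw -1.589 z [ 0.002 -0.    -1.   ] j7 -1.04 w 0.0256 F [ 0.1 -0.6 -0.2]
 shift shares [-0.01  0.22  0.26] min rows 1.0
```

```bash

python3 -m crank '[{"claw":1,"dx":0,"dy":0,"dz":0.15,"ax":0,"ay":0,"az":0},{"claw":1,"dx":0,"dy":0,"dz":0.1,"ax":0,"ay":0,"az":0},{"claw":1,"dx":0,"dy":0,"dz":0,"ax":0,"ay":0,"az":0},{"claw":1,"dx":0,"dy":0,"dz":0,"ax":0,"ay":0,"az":0}]'
python3 -m crank '[{"claw":-0.2,"dx":0,"dy":0,"dz":0,"ax":0,"ay":0,"az":0},{"claw":-0.2,"dx":0,"dy":0,"dz":0,"ax":0,"ay":0,"az":0},{"claw":-0.2,"dx":0,"dy":0,"dz":0,"ax":0,"ay":0,"az":0},{"claw":-0.2,"dx":0,"dy":0,"dz":0,"ax":0,"ay":0,"az":0},{"claw":-0.2,"dx":0,"dy":0,"dz":-0.6,"ax":0,"ay":0,"az":0},{"claw":-0.2,"dx":0,"dy":0,"dz":-1,"ax":0,"ay":0,"az":0},{"claw":-0.2,"dx":0,"dy":0,"dz":-1,"ax":0,"ay":0,"az":0},{"claw":-0.6,"dx":0,"dy":0,"dz":-1,"ax":0,"ay":0,"az":0}]'
python3 -c "
from h import *
go((.459,-.056,.14),-1.636)"
```

```text
time: 7.75
ee_pos: [0.6486, -0.2456, 0.0269]
eef_rot: [1.0, -0.009, 0.001, 0.0]
ft_force: [0.8, -0.7, 2.0]
width: 0.0256
grip_force: 20.0
time: 8.42
ee_pos: [0.6474, -0.2452, 0.1349]
eef_rot: [1.0, -0.009, -0.0, -0.0]
ft_force: [0.7, -0.4, 0.3]
width: 0.0544
grip_force: 0.0
t 8.4 tcp [ 0.6474 -0.2452  0.1349] yaw -1.59 z [-0.001  0.    -1.   ] j7 -1.08 w 0.0544 F [ 0.7 -0.4  0.3]
 az shares 0.44 ; after turn R used for shift
 shift shares [-6.68 -5.89 -0.17] min rows 7.0
```

```bash

python3 -m crank '[{"claw":-1,"dx":0,"dy":0,"dz":-0.2,"ax":0,"ay":0,"az":0.44},{"claw":-1,"dx":-0.95,"dy":-0.84,"dz":0,"ax":0,"ay":0,"az":0},{"claw":-1,"dx":-0.95,"dy":-0.84,"dz":0,"ax":0,"ay":0,"az":0},{"claw":-1,"dx":-0.95,"dy":-0.84,"dz":0,"ax":0,"ay":0,"az":0},{"claw":-1,"dx":-0.95,"dy":-0.84,"dz":0,"ax":0,"ay":0,"az":0},{"claw":-1,"dx":-0.95,"dy":-0.84,"dz":0,"ax":0,"ay":0,"az":0},{"claw":-1,"dx":-0.95,"dy":-0.84,"dz":0,"ax":0,"ay":0,"az":0},{"claw":-1,"dx":-0.95,"dy":-0.84,"dz":0,"ax":0,"ay":0,"az":0}]'
python3 -m crank '[{"claw":-1,"dx":0,"dy":0,"dz":0.5,"ax":0,"ay":0,"az":0},{"claw":-1,"dx":0,"dy":0,"dz":0.5,"ax":0,"ay":0,"az":0},{"claw":-1,"dx":0,"dy":0,"dz":0,"ax":0,"ay":0,"az":0}]'
python3 -c "
from h import *
go((.459,-.056,.025),-1.636)
c=shot('scene')['color'];save(cv2.resize(c[120:280,190:430],None,fx=3,fy=3,interpolation=2),'off1.png')"
```

```text
time: 9.08
ee_pos: [0.4585, -0.0553, 0.1396]
eef_rot: [0.999, -0.032, -0.0, -0.0]
ft_force: [-0.1, 0.3, 0.9]
width: 0.0865
grip_force: 0.0
time: 9.33
ee_pos: [0.4585, -0.0557, 0.1083]
eef_rot: [0.999, -0.032, -0.001, -0.0]
ft_force: [-0.4, -0.3, -0.2]
width: 0.0872
grip_force: 0.0
t 9.3 tcp [ 0.4585 -0.0557  0.1083] yaw -1.634 z [-0.002  0.001 -1.   ] j7 -1.55 w 0.0872 F [-0.4 -0.3 -0.2]
 az shares 0.02 ; after turn R used for shift
 shift shares [0.02 0.01 2.78] min rows 3.0
```

View pics/off1.png

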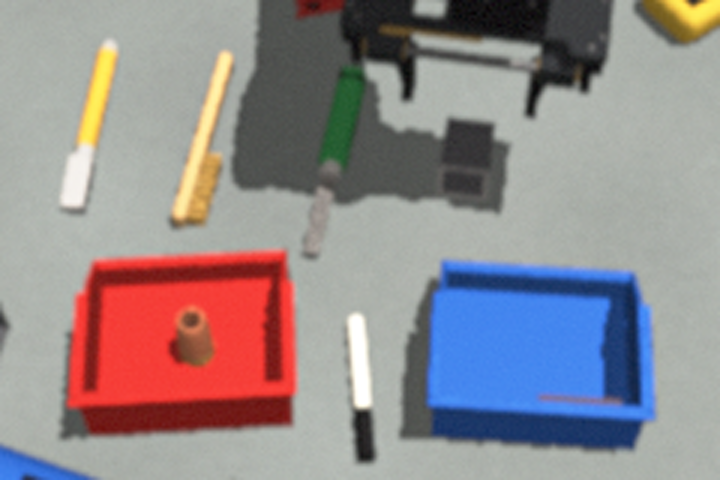

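```bash

python3 -m crank '[{"claw":-1,"dx":0,"dy":0,"dz":0.9,"ax":0,"ay":0,"az":0},{"claw":-1,"dx":0,"dy":0,"dz":0.9,"ax":0,"ay":0,"az":0},{"claw":-1,"dx":0,"dy":0,"dz":0.7,"ax":0,"ay":0,"az":0},{"claw":-1,"dx":0,"dy":0,"dz":0.28,"ax":0,"ay":0,"az":0},{"claw":1,"dx":0,"dy":0,"dz":0,"ax":0,"ay":0,"az":0},{"claw":1,"dx":0,"dy":0,"dz":0,"ax":0,"ay":0,"az":0},{"claw":1,"dx":0,"dy":0,"dz":0,"ax":0,"ay":0,"az":0},{"claw":1,"dx":0,"dy":0,"dz":0,"ax":0,"ay":0,"az":0}]' 25
python3 -m crank '[{"claw":1,"dx":0,"dy":0,"dz":0,"ax":0,"ay":0,"az":0},{"claw":1,"dx":0,"dy":0,"dz":0,"ax":0,"ay":0,"az":0},{"claw":1,"dx":0,"dy":0,"dz":0,"ax":0,"ay":0,"az":0},{"claw":1,"dx":0,"dy":0,"dz":0,"ax":0,"ay":0,"az":0},{"claw":1,"dx":0,"dy":0,"dz":0,"ax":0,"ay":0,"az":0}]'
python3 -c "
from h import *
go((.625,.009,.14))"
```

```text
time: 10.05
ee_pos: [0.4612, -0.0564, 0.0278]
eef_rot: [0.999, -0.032, 0.001, -0.0]
ft_force: [0.4, -0.3, 1.3]
width: 0.0678
grip_force: 0.0
time: 10.47
ee_pos: [0.4604, -0.0561, 0.0268]
eef_rot: [0.999, -0.032, 0.0, -0.0]
ft_force: [-0.6, 2.3, 3.9]
width: 0.0399
grip_force: 25.0
t 10.5 tcp [ 0.4604 -0.0561  0.0268] yaw -1.635 z [ 0.     0.001 -1.   ] j7 -1.46 w 0.0399 F [-0.6  2.3  3.9]
 shift shares [ 5.34 -2.52 -3.77] min rows 6.0
```

```bash

python3 -m crank '[{"claw":1,"dx":0,"dy":0,"dz":-0.5,"ax":0,"ay":0,"az":0},{"claw":1,"dx":0,"dy":0,"dz":-1,"ax":0,"ay":0,"az":0},{"claw":1,"dx":0,"dy":0,"dz":-1,"ax":0,"ay":0,"az":0},{"claw":1,"dx":0,"dy":0,"dz":-1,"ax":0,"ay":0,"az":0},{"claw":1,"dx":0.4,"dy":-0.2,"dz":-0.3,"ax":0,"ay":0,"az":0},{"claw":1,"dx":0.9,"dy":-0.4,"dz":0,"ax":0,"ay":0,"az":0},{"claw":1,"dx":0.9,"dy":-0.4,"dz":0,"ax":0,"ay":0,"az":0},{"claw":1,"dx":0.9,"dy":-0.4,"dz":0,"ax":0,"ay":0,"az":0}]'
python3 -m crank '[{"claw":1,"dx":0.9,"dy":-0.4,"dz":0,"ax":0,"ay":0,"az":0},{"claw":1,"dx":0.9,"dy":-0.4,"dz":0,"ax":0,"ay":0,"az":0},{"claw":1,"dx":0.4,"dy":-0.3,"dz":0,"ax":0,"ay":0,"az":0},{"claw":1,"dx":0,"dy":0,"dz":0.9,"ax":0,"ay":0,"az":0},{"claw":1,"dx":0,"dy":0,"dz":0.9,"ax":0,"ay":0,"az":0},{"claw":1,"dx":0,"dy":0,"dz":0.8,"ax":0,"ay":0,"az":0},{"claw":1,"dx":0,"dy":0,"dz":0,"ax":0,"ay":0,"az":0},{"claw":1,"dx":0,"dy":0,"dz":0,"ax":0,"ay":0,"az":0}]'
python3 -c "
from h import *
go((.625,.009,.031))"
```

```text
time: 11.13
ee_pos: [0.5567, -0.0198, 0.1405]
eef_rot: [0.999, -0.032, 0.0, -0.0]
ft_force: [0.3, -0.7, -2.2]
width: 0.04
grip_force: 25.0
time: 11.8
ee_pos: [0.6226, 0.0079, 0.0615]
eef_rot: [0.999, -0.032, -0.002, 0.0]
ft_force: [-1.1, -0.4, -0.6]
width: 0.0397
grip_force: 25.0
t 11.8 tcp [0.6226 0.0079 0.0615] yaw -1.636 z [-0.003 -0.001 -1.   ] j7 -1.51 w 0.0397 F [-1.1 -0.4 -0.6]
 shift shares [ 0.08 -0.04  1.02] min rows 2.0
```

Lower to the floor, release, back up, then set out for the file (nearest).

```bash

python3 -m crank '[{"claw":1,"dx":0,"dy":0,"dz":0.5,"ax":0,"ay":0,"az":0},{"claw":1,"dx":0,"dy":0,"dz":0.3,"ax":0,"ay":0,"az":0},{"claw":1,"dx":0,"dy":0,"dz":0.15,"ax":0,"ay":0,"az":0},{"claw":1,"dx":0,"dy":0,"dz":0.07,"ax":0,"ay":0,"az":0},{"claw":1,"dx":0,"dy":0,"dz":0,"ax":0,"ay":0,"az":0}]'
python3 -m crank '[{"claw":-0.5,"dx":0,"dy":0,"dz":0,"ax":0,"ay":0,"az":0},{"claw":-0.5,"dx":0,"dy":0,"dz":0,"ax":0,"ay":0,"az":0},{"claw":-0.5,"dx":0,"dy":0,"dz":0,"ax":0,"ay":0,"az":0},{"claw":-0.5,"dx":0,"dy":0,"dz":0,"ax":0,"ay":0,"az":0},{"claw":-0.5,"dx":0,"dy":0,"dz":-0.6,"ax":0,"ay":0,"az":0},{"claw":-0.5,"dx":0,"dy":0,"dz":-1,"ax":0,"ay":0,"az":0},{"claw":-0.5,"dx":0,"dy":0,"dz":-1,"ax":0,"ay":0,"az":0},{"claw":-0.5,"dx":0,"dy":0,"dz":-1,"ax":0,"ay":0,"az":0}]'
python3 -c "
from h import *
go((.453,-.165,.10),-1.637)"
```

```text
time: 12.22
ee_pos: [0.6238, 0.0082, 0.0323]
eef_rot: [0.999, -0.032, 0.0, -0.0]
ft_force: [-0.5, -0.2, -1.4]
width: 0.0396
grip_force: 25.0
time: 12.88
ee_pos: [0.6235, 0.008, 0.1413]
eef_rot: [0.999, -0.032, -0.0, 0.0]
ft_force: [0.4, 0.2, 0.3]
width: 0.065
grip_force: 0.0
t 12.9 tcp [0.6235 0.008  0.1413] yaw -1.636 z [-0. -0. -1.] j7 -1.54 w 0.065 F [0.4 0.2 0.3]
 az shares 0.01 ; after turn R used for shift
 shift shares [-5.29  6.13  1.38] min rows 7.0
```

```bash

python3 -m crank '[{"claw":-0.5,"dx":-0.75,"dy":0.88,"dz":0,"ax":0,"ay":0,"az":0},{"claw":-0.5,"dx":-0.75,"dy":0.88,"dz":0,"ax":0,"ay":0,"az":0},{"claw":-0.5,"dx":-0.75,"dy":0.88,"dz":0,"ax":0,"ay":0,"az":0},{"claw":-0.5,"dx":-0.75,"dy":0.88,"dz":0.3,"ax":0,"ay":0,"az":0},{"claw":-0.5,"dx":-0.75,"dy":0.88,"dz":0.3,"ax":0,"ay":0,"az":0},{"claw":-0.5,"dx":-0.75,"dy":0.88,"dz":0.4,"ax":0,"ay":0,"az":0},{"claw":-0.5,"dx":-0.75,"dy":0.88,"dz":0.4,"ax":0,"ay":0,"az":0},{"claw":-0.5,"dx":0,"dy":0,"dz":0,"ax":0,"ay":0,"az":0}]'
python3 -m crank '[{"claw":-0.5,"dx":0,"dy":0,"dz":0,"ax":0,"ay":0,"az":0}]'
python3 -c "
from h import *
go((.453,-.165,.020),-1.637)
c=shot('scene')['color'];save(cv2.resize(c[100:280,190:430],None,fx=3,fy=3,interpolation=2),'file1.png')"
```

```text
time: 13.55
ee_pos: [0.4489, -0.1708, 0.0963]
eef_rot: [0.999, -0.036, -0.002, -0.0]
ft_force: [-0.1, -0.4, -0.1]
width: 0.0656
grip_force: 0.0
time: 13.63
ee_pos: [0.4532, -0.1674, 0.0979]
eef_rot: [0.999, -0.034, -0.0, -0.0]
ft_force: [0.9, 0.7, -0.6]
width: 0.0654
grip_force: 0.0
t 13.6 tcp [ 0.4532 -0.1674  0.0979] yaw -1.639 z [-0.     0.001 -1.   ] j7 -1.26 w 0.0654 F [ 0.9  0.7 -0.6]
 az shares -0.02 ; after turn R used for shift
 shift shares [-0.01 -0.08  2.6 ] min rows 3.0
```

View pics/file1.png

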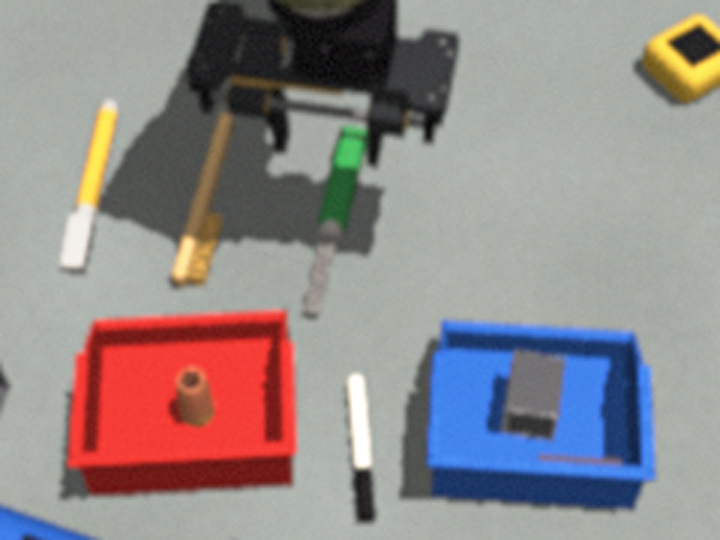

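Offcut flat on the blue bin's floor; fingers above the file handle. Go down and grip.

```bash

python3 -m crank '[{"claw":-0.5,"dx":0,"dy":-0.08,"dz":0.9,"ax":0,"ay":0,"az":0},{"claw":-0.5,"dx":0,"dy":0,"dz":0.9,"ax":0,"ay":0,"az":0},{"claw":-0.5,"dx":0,"dy":0,"dz":0.6,"ax":0,"ay":0,"az":0},{"claw":-0.5,"dx":0,"dy":0,"dz":0.2,"ax":0,"ay":0,"az":0},{"claw":1,"dx":0,"dy":0,"dz":0,"ax":0,"ay":0,"az":0},{"claw":1,"dx":0,"dy":0,"dz":0,"ax":0,"ay":0,"az":0},{"claw":1,"dx":0,"dy":0,"dz":0,"ax":0,"ay":0,"az":0},{"claw":1,"dx":0,"dy":0,"dz":0,"ax":0,"ay":0,"az":0}]' 20
python3 -m crank '[{"claw":1,"dx":0,"dy":0,"dz":0,"ax":0,"ay":0,"az":0},{"claw":1,"dx":0,"dy":0,"dz":0,"ax":0,"ay":0,"az":0},{"claw":1,"dx":0,"dy":0,"dz":0,"ax":0,"ay":0,"az":0},{"claw":1,"dx":0,"dy":0,"dz":0,"ax":0,"ay":0,"az":0}]'
python3 -c "
from h import *
go((.525,.316,.14))"
```

```text
time: 14.35
ee_pos: [0.4558, -0.1637, 0.0211]
eef_rot: [0.999, -0.032, 0.001, -0.0]
ft_force: [-0.5, 0.7, 0.1]
width: 0.0463
grip_force: 0.0
time: 14.68
ee_pos: [0.4549, -0.1636, 0.0202]
eef_rot: [0.999, -0.032, 0.0, -0.0]
ft_force: [-0.1, 0.7, 3.0]
width: 0.0234
grip_force: 20.0
t 14.7 tcp [ 0.4549 -0.1636  0.0202] yaw -1.635 z [ 0.  0. -1.] j7 -1.17 w 0.0234 F [-0.1  0.7  3. ]
 shift shares [  1.3  -16.11  -3.99] min rows 17.0
```

```bash

python3 -m crank '[{"claw":1,"dx":0,"dy":0,"dz":-0.5,"ax":0,"ay":0,"az":0},{"claw":1,"dx":0,"dy":0,"dz":-1,"ax":0,"ay":0,"az":0},{"claw":1,"dx":0,"dy":0,"dz":-1,"ax":0,"ay":0,"az":0},{"claw":1,"dx":0,"dy":0,"dz":-1,"ax":0,"ay":0,"az":0},{"claw":1,"dx":0,"dy":-0.4,"dz":-0.5,"ax":0,"ay":0,"az":0},{"claw":1,"dx":0.08,"dy":-1,"dz":0,"ax":0,"ay":0,"az":0},{"claw":1,"dx":0.08,"dy":-1,"dz":0,"ax":0,"ay":0,"az":0},{"claw":1,"dx":0.08,"dy":-1,"dz":0,"ax":0,"ay":0,"az":0}]'
python3 -m crank '[{"claw":1,"dx":0.08,"dy":-1,"dz":0,"ax":0,"ay":0,"az":0},{"claw":1,"dx":0.08,"dy":-1,"dz":0,"ax":0,"ay":0,"az":0},{"claw":1,"dx":0.08,"dy":-1,"dz":0,"ax":0,"ay":0,"az":0},{"claw":1,"dx":0.08,"dy":-1,"dz":0,"ax":0,"ay":0,"az":0},{"claw":1,"dx":0.08,"dy":-1,"dz":0,"ax":0,"ay":0,"az":0},{"claw":1,"dx":0.08,"dy":-1,"dz":0,"ax":0,"ay":0,"az":0},{"claw":1,"dx":0.08,"dy":-1,"dz":0,"ax":0,"ay":0,"az":0},{"claw":1,"dx":0.08,"dy":-1,"dz":0,"ax":0,"ay":0,"az":0}]'
python3 -m crank '[{"claw":1,"dx":0.08,"dy":-1,"dz":0,"ax":0,"ay":0,"az":0},{"claw":1,"dx":0.08,"dy":-1,"dz":0,"ax":0,"ay":0,"az":0},{"claw":1,"dx":0.08,"dy":-1,"dz":0,"ax":0,"ay":0,"az":0},{"claw":1,"dx":0.08,"dy":-1,"dz":0,"ax":0,"ay":0,"az":0},{"claw":1,"dx":0.08,"dy":-0.7,"dz":0,"ax":0,"ay":0,"az":-0.5},{"claw":1,"dx":0,"dy":0,"dz":0,"ax":0,"ay":0,"az":-1},{"claw":1,"dx":0,"dy":0,"dz":0,"ax":0,"ay":0,"az":-1},{"claw":1,"dx":0,"dy":0,"dz":0,"ax":0,"ay":0,"az":-1}]'
python3 -m crank '[{"claw":1,"dx":0,"dy":0,"dz":0,"ax":0,"ay":0,"az":-1},{"claw":1,"dx":0,"dy":0,"dz":0,"ax":0,"ay":0,"az":-1},{"claw":1,"dx":0,"dy":0,"dz":0,"ax":0,"ay":0,"az":-1},{"claw":1,"dx":0,"dy":0,"dz":0,"ax":0,"ay":0,"az":-1},{"claw":1,"dx":0,"dy":0,"dz":0,"ax":0,"ay":0,"az":-1},{"claw":1,"dx":0,"dy":0,"dz":0,"ax":0,"ay":0,"az":-1},{"claw":1,"dx":0,"dy":0,"dz":0,"ax":0,"ay":0,"az":-1},{"claw":1,"dx":0,"dy":0,"dz":0,"ax":0,"ay":0,"az":-1}]'
python3 -c "
from h import *
go((.525,.316,.06),-.157)"
```

```text
time: 15.35
ee_pos: [0.4685, -0.0613, 0.1404]
eef_rot: [0.999, -0.033, 0.0, -0.0]
ft_force: [0.5, -0.9, -1.4]
width: 0.0238
grip_force: 20.0
time: 16.02
ee_pos: [0.503, 0.1773, 0.1398]
eef_rot: [0.999, -0.032, -0.0, -0.0]
ft_force: [0.8, 1.0, -0.3]
width: 0.0236
grip_force: 20.0
time: 16.68
ee_pos: [0.524, 0.3161, 0.1394]
eef_rot: [0.988, 0.153, -0.0, 0.0]
ft_force: [-0.2, 0.2, -0.4]
width: 0.0239
grip_force: 20.0
time: 17.35
ee_pos: [0.5241, 0.3156, 0.1396]
eef_rot: [0.841, 0.542, -0.0, 0.0]
ft_force: [-0.2, -0.9, -0.5]
width: 0.0238
grip_force: 20.0
t 17.4 tcp [0.5241 0.3156 0.1396] yaw -0.426 z [-0. -0. -1.] j7 -1.0 w 0.0238 F [-0.2 -0.9 -0.5]
 az shares -2.57 ; after turn R used for shift
 shift shares [0.02 0.03 2.65] min rows 3.0
```

```bash

python3 -m crank '[{"claw":1,"dx":0,"dy":0,"dz":0,"ax":0,"ay":0,"az":-1},{"claw":1,"dx":0,"dy":0,"dz":0,"ax":0,"ay":0,"az":-1},{"claw":1,"dx":0,"dy":0,"dz":0,"ax":0,"ay":0,"az":-0.57},{"claw":1,"dx":0,"dy":0,"dz":1,"ax":0,"ay":0,"az":0},{"claw":1,"dx":0,"dy":0,"dz":1,"ax":0,"ay":0,"az":0},{"claw":1,"dx":0,"dy":0,"dz":0.6,"ax":0,"ay":0,"az":0},{"claw":1,"dx":0,"dy":0,"dz":0,"ax":0,"ay":0,"az":0},{"claw":1,"dx":0,"dy":0,"dz":0,"ax":0,"ay":0,"az":0}]'
python3 -c "
from h import *
go((.525,.316,.0235),-.157)
c=shot('scene')['color'];save(cv2.resize(c[130:290,410:600],None,fx=3.5,fy=3.5,interpolation=2),'tray1.png')"
```

```text
time: 18.02
ee_pos: [0.5238, 0.3154, 0.0614]
eef_rot: [0.762, 0.647, -0.001, -0.0]
ft_force: [0.6, 0.4, -0.6]
width: 0.0239
grip_force: 20.0
t 18.0 tcp [0.5238 0.3154 0.0614] yaw -0.162 z [-0.002 -0.001 -1.   ] j7 -0.74 w 0.0239 F [ 0.6  0.4 -0.6]
 az shares -0.05 ; after turn R used for shift
 shift shares [0.03 0.04 1.26] min rows 2.0
```

View pics/tray1.png

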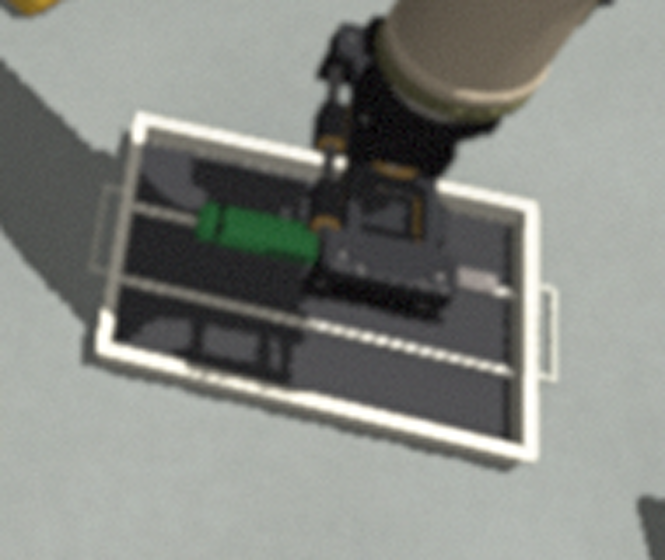

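```bash
python3 -c "
from h import *
P=lambda u,v,z:px('scene',410+u/3.5,130+v/3.5,z)[:2]
b=np.array([.004,.0035])
print('near rib',P(135,208,.009)-b,P(513,292,.009)-b,'far rib',P(127,280,.009)-b,P(513,370,.009)-b)
print('file tail top',P(203,222,.06)-b,'tip',P(500,282,.054)-b)
c=[P(u,v,.022)-b for u,v in((138,118),(533,206),(530,457),(100,350))];print('corners',c,np.mean(c,0))
"
```

```text
near rib [0.4736 0.1979] [0.5158 0.4468] far rib [0.5336 0.1893] [0.5766 0.436 ]
file tail top [0.5158 0.2274] tip [0.5385 0.4154]
corners [array([0.4042, 0.2005]), array([0.4524, 0.4657]), array([0.6458, 0.4283]), array([0.5976, 0.1655])] [0.525 0.315]
```

```bash

python3 -m crank '[{"claw":1,"dx":0,"dy":0,"dz":0.6,"ax":0,"ay":0,"az":-0.1},{"claw":1,"dx":0,"dy":0,"dz":0.4,"ax":0,"ay":0,"az":0},{"claw":1,"dx":0,"dy":0,"dz":0.15,"ax":0,"ay":0,"az":0},{"claw":1,"dx":0,"dy":0,"dz":0.1,"ax":0,"ay":0,"az":0},{"claw":1,"dx":0,"dy":0,"dz":0,"ax":0,"ay":0,"az":0},{"claw":1,"dx":0,"dy":0,"dz":0,"ax":0,"ay":0,"az":0}]'
python3 -m crank '[{"claw":0.2,"dx":0,"dy":0,"dz":0,"ax":0,"ay":0,"az":0},{"claw":0.2,"dx":0,"dy":0,"dz":0,"ax":0,"ay":0,"az":0},{"claw":0.2,"dx":0,"dy":0,"dz":0,"ax":0,"ay":0,"az":0},{"claw":0.2,"dx":0,"dy":0,"dz":-0.5,"ax":0,"ay":0,"az":0},{"claw":0,"dx":0,"dy":0,"dz":-1,"ax":0,"ay":0,"az":0},{"claw":-0.5,"dx":0,"dy":0,"dz":-1,"ax":0,"ay":0,"az":0},{"claw":-0.5,"dx":0,"dy":0,"dz":-1,"ax":0,"ay":0,"az":0},{"claw":-0.5,"dx":0,"dy":0,"dz":-0.5,"ax":0,"ay":0,"az":0}]'
python3 -c "
from h import *
go((.454,-.277,.10),-1.631);go((.454,-.277,.10))"
```

```text
time: 18.57
ee_pos: [0.5246, 0.3161, 0.0251]
eef_rot: [0.759, 0.651, 0.0, 0.0]
ft_force: [-0.3, -0.3, -0.8]
width: 0.0237
grip_force: 20.0
time: 19.23
ee_pos: [0.5256, 0.3166, 0.1488]
eef_rot: [0.759, 0.651, 0.002, 0.0]
ft_force: [0.3, 0.5, 0.2]
width: 0.0539
grip_force: 0.0
t 19.2 tcp [0.5256 0.3166 0.1488] yaw -0.152 z [ 0.004  0.003 -1.   ] j7 -0.74 w 0.0539 F [0.3 0.5 0.2]
 az shares 14.12 ; after turn R used for shift
 shift shares [-1.19 19.89  1.63] min rows 20.0
t 19.2 tcp [0.5256 0.3166 0.1488] yaw -0.152 z [ 0.004  0.003 -1.   ] j7 -0.74 w 0.0539 F [0.3 0.5 0.2]
 shift shares [-19.92   0.63   1.56] min rows 20.0
```

```bash

python3 -m crank '[{"claw":-0.5,"dx":-1,"dy":0.03,"dz":0,"ax":0,"ay":0,"az":0},{"claw":-0.5,"dx":-1,"dy":0.03,"dz":0,"ax":0,"ay":0,"az":0},{"claw":-0.5,"dx":-1,"dy":0.03,"dz":0,"ax":0,"ay":0,"az":0},{"claw":-0.5,"dx":-1,"dy":0.03,"dz":0,"ax":0,"ay":0,"az":0},{"claw":-0.5,"dx":-1,"dy":0.03,"dz":0,"ax":0,"ay":0,"az":0},{"claw":-0.5,"dx":-1,"dy":0.03,"dz":0,"ax":0,"ay":0,"az":0},{"claw":-0.5,"dx":-1,"dy":0.03,"dz":0,"ax":0,"ay":0,"az":0},{"claw":-0.5,"dx":-1,"dy":0.03,"dz":0,"ax":0,"ay":0,"az":0}]'
python3 -m crank '[{"claw":-0.5,"dx":-1,"dy":0.03,"dz":0,"ax":0,"ay":0,"az":0},{"claw":-0.5,"dx":-1,"dy":0.03,"dz":0,"ax":0,"ay":0,"az":0},{"claw":-0.5,"dx":-1,"dy":0.03,"dz":0,"ax":0,"ay":0,"az":0},{"claw":-0.5,"dx":-1,"dy":0.03,"dz":0,"ax":0,"ay":0,"az":0},{"claw":-0.5,"dx":-1,"dy":0.03,"dz":0,"ax":0,"ay":0,"az":0},{"claw":-0.5,"dx":-1,"dy":0.03,"dz":0,"ax":0,"ay":0,"az":0},{"claw":-0.5,"dx":-1,"dy":0.03,"dz":0,"ax":0,"ay":0,"az":0},{"claw":-0.5,"dx":-1,"dy":0.03,"dz":0,"ax":0,"ay":0,"az":0}]'
python3 -m crank '[{"claw":-0.5,"dx":-1,"dy":0.03,"dz":0,"ax":0,"ay":0,"az":0},{"claw":-0.5,"dx":-1,"dy":0.03,"dz":0,"ax":0,"ay":0,"az":0},{"claw":-0.5,"dx":-1,"dy":0.03,"dz":0,"ax":0,"ay":0,"az":0},{"claw":-0.5,"dx":-0.9,"dy":0.03,"dz":0,"ax":0,"ay":0,"az":0},{"claw":-0.5,"dx":0,"dy":0,"dz":0,"ax":0,"ay":0,"az":1},{"claw":-0.5,"dx":0,"dy":0,"dz":0,"ax":0,"ay":0,"az":1},{"claw":-0.5,"dx":0,"dy":0,"dz":0,"ax":0,"ay":0,"az":1},{"claw":-0.5,"dx":0,"dy":0,"dz":0,"ax":0,"ay":0,"az":1}]'
python3 -m crank '[{"claw":-0.5,"dx":0,"dy":0,"dz":0,"ax":0,"ay":0,"az":1},{"claw":-0.5,"dx":0,"dy":0,"dz":0,"ax":0,"ay":0,"az":1},{"claw":-0.5,"dx":0,"dy":0,"dz":0,"ax":0,"ay":0,"az":1},{"claw":-0.5,"dx":0,"dy":0,"dz":0,"ax":0,"ay":0,"az":1},{"claw":-0.5,"dx":0,"dy":0,"dz":0,"ax":0,"ay":0,"az":1},{"claw":-0.5,"dx":0,"dy":0,"dz":0,"ax":0,"ay":0,"az":1},{"claw":-0.5,"dx":0,"dy":0,"dz":0,"ax":0,"ay":0,"az":1},{"claw":-0.5,"dx":0,"dy":0,"dz":0,"ax":0,"ay":0,"az":1}]'
python3 -c "
from h import *
go((.452,-.277,.020),-1.631)
c=shot('top')['color'];save(cv2.resize(c[130:260,110:440],None,fx=2.4,fy=2.4,interpolation=2),'t2.png')"
```

```text
time: 19.9
ee_pos: [0.4949, 0.0761, 0.1449]
eef_rot: [0.759, 0.651, 0.001, 0.0]
ft_force: [0.7, -0.3, 0.0]
width: 0.0652
grip_force: 0.0
time: 20.57
ee_pos: [0.4657, -0.1623, 0.1449]
eef_rot: [0.759, 0.652, 0.0, 0.0]
ft_force: [0.9, -0.7, -0.2]
width: 0.0656
grip_force: 0.0
time: 21.23
ee_pos: [0.4519, -0.2773, 0.1447]
eef_rot: [0.879, 0.477, 0.0, 0.0]
ft_force: [0.1, 0.7, -0.8]
width: 0.065
grip_force: 0.0
time: 21.9
ee_pos: [0.452, -0.2771, 0.1448]
eef_rot: [0.997, 0.079, 0.0, -0.0]
ft_force: [0.7, -0.1, 0.2]
width: 0.0655
grip_force: 0.0
t 21.9 tcp [ 0.452  -0.2771  0.1448] yaw -1.413 z [ 0.001  0.    -1.   ] j7 -0.81 w 0.0655 F [ 0.7 -0.1  0.2]
 az shares 2.08 ; after turn R used for shift
 shift shares [-0.   -0.    4.16] min rows 5.0
```

View pics/t2.png

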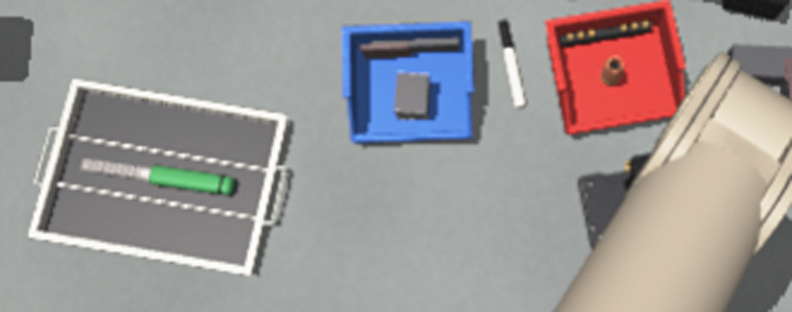

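```bash

python3 -m crank '[{"claw":-0.5,"dx":0,"dy":0,"dz":0.7,"ax":0,"ay":0,"az":1},{"claw":-0.5,"dx":0,"dy":0,"dz":0.7,"ax":0,"ay":0,"az":1},{"claw":-0.5,"dx":0,"dy":0,"dz":0.8,"ax":0,"ay":0,"az":0.08},{"claw":-0.5,"dx":0,"dy":0,"dz":0.8,"ax":0,"ay":0,"az":0},{"claw":-0.5,"dx":0,"dy":0,"dz":0.7,"ax":0,"ay":0,"az":0},{"claw":-0.5,"dx":0,"dy":0,"dz":0.46,"ax":0,"ay":0,"az":0},{"claw":-0.5,"dx":0,"dy":0,"dz":0,"ax":0,"ay":0,"az":0},{"claw":1,"dx":0,"dy":0,"dz":0,"ax":0,"ay":0,"az":0}]' 15
python3 -m crank '[{"claw":1,"dx":0,"dy":0,"dz":0,"ax":0,"ay":0,"az":0},{"claw":1,"dx":0,"dy":0,"dz":0,"ax":0,"ay":0,"az":0},{"claw":1,"dx":0,"dy":0,"dz":0,"ax":0,"ay":0,"az":0},{"claw":1,"dx":0,"dy":0,"dz":0,"ax":0,"ay":0,"az":0},{"claw":1,"dx":0,"dy":0,"dz":0,"ax":0,"ay":0,"az":0},{"claw":1,"dx":0,"dy":0,"dz":0,"ax":0,"ay":0,"az":0},{"claw":1,"dx":0,"dy":0,"dz":0,"ax":0,"ay":0,"az":0},{"claw":1,"dx":0,"dy":0,"dz":0,"ax":0,"ay":0,"az":0}]'
python3 -c "
from h import *
go((.588,.306,.15))"
```

```text
time: 22.62
ee_pos: [0.4516, -0.2771, 0.0196]
eef_rot: [1.0, -0.027, -0.0, -0.0]
ft_force: [0.4, -0.5, 1.3]
width: 0.0625
grip_force: 0.0
time: 23.28
ee_pos: [0.4519, -0.277, 0.0196]
eef_rot: [1.0, -0.028, 0.0, -0.0]
ft_force: [-0.2, 0.4, 0.4]
width: 0.0131
grip_force: 0.2
t 23.3 tcp [ 0.4519 -0.277   0.0196] yaw -1.626 z [ 0.  0. -1.] j7 -0.89 w 0.0131 F [-0.2  0.4  0.4]
 shift shares [  3.46 -19.65  -4.34] min rows 20.0
```

```bash

python3 -m crank '[{"claw":1,"dx":0,"dy":0,"dz":0,"ax":0,"ay":0,"az":0},{"claw":1,"dx":0,"dy":0,"dz":-0.5,"ax":0,"ay":0,"az":0},{"claw":1,"dx":0,"dy":0,"dz":-1,"ax":0,"ay":0,"az":0},{"claw":1,"dx":0,"dy":0,"dz":-1,"ax":0,"ay":0,"az":0},{"claw":1,"dx":0,"dy":0,"dz":-1,"ax":0,"ay":0,"az":0},{"claw":1,"dx":0,"dy":0,"dz":-0.8,"ax":0,"ay":0,"az":0},{"claw":1,"dx":0.1,"dy":-0.5,"dz":0,"ax":0,"ay":0,"az":0},{"claw":1,"dx":0.17,"dy":-1,"dz":0,"ax":0,"ay":0,"az":0}]'
python3 -m crank '[{"claw":1,"dx":0.18,"dy":-1,"dz":0,"ax":0,"ay":0,"az":0},{"claw":1,"dx":0.18,"dy":-1,"dz":0,"ax":0,"ay":0,"az":0},{"claw":1,"dx":0.18,"dy":-1,"dz":0,"ax":0,"ay":0,"az":0},{"claw":1,"dx":0.18,"dy":-1,"dz":0,"ax":0,"ay":0,"az":0},{"claw":1,"dx":0.18,"dy":-1,"dz":0,"ax":0,"ay":0,"az":0},{"claw":1,"dx":0.18,"dy":-1,"dz":0,"ax":0,"ay":0,"az":0},{"claw":1,"dx":0.18,"dy":-1,"dz":0,"ax":0,"ay":0,"az":0},{"claw":1,"dx":0.18,"dy":-1,"dz":0,"ax":0,"ay":0,"az":0}]'
python3 -m crank '[{"claw":1,"dx":0.18,"dy":-1,"dz":0,"ax":0,"ay":0,"az":0},{"claw":1,"dx":0.18,"dy":-1,"dz":0,"ax":0,"ay":0,"az":0},{"claw":1,"dx":0.18,"dy":-1,"dz":0,"ax":0,"ay":0,"az":0},{"claw":1,"dx":0.18,"dy":-1,"dz":0,"ax":0,"ay":0,"az":0},{"claw":1,"dx":0.18,"dy":-1,"dz":0,"ax":0,"ay":0,"az":0},{"claw":1,"dx":0.18,"dy":-1,"dz":0,"ax":0,"ay":0,"az":0},{"claw":1,"dx":0.18,"dy":-1,"dz":0,"ax":0,"ay":0,"az":0},{"claw":1,"dx":0.18,"dy":-1,"dz":0,"ax":0,"ay":0,"az":0}]'
python3 -m crank '[{"claw":1,"dx":0.18,"dy":-1,"dz":0,"ax":0,"ay":0,"az":0},{"claw":1,"dx":0.18,"dy":-1,"dz":0,"ax":0,"ay":0,"az":0},{"claw":1,"dx":0,"dy":0,"dz":0,"ax":0,"ay":0,"az":-1},{"claw":1,"dx":0,"dy":0,"dz":0,"ax":0,"ay":0,"az":-1},{"claw":1,"dx":0,"dy":0,"dz":0,"ax":0,"ay":0,"az":-1},{"claw":1,"dx":0,"dy":0,"dz":0,"ax":0,"ay":0,"az":-1},{"claw":1,"dx":0,"dy":0,"dz":0,"ax":0,"ay":0,"az":-1},{"claw":1,"dx":0,"dy":0,"dz":0,"ax":0,"ay":0,"az":-1}]'
python3 -m crank '[{"claw":1,"dx":0,"dy":0,"dz":0,"ax":0,"ay":0,"az":-1},{"claw":1,"dx":0,"dy":0,"dz":0,"ax":0,"ay":0,"az":-1},{"claw":1,"dx":0,"dy":0,"dz":0,"ax":0,"ay":0,"az":-1},{"claw":1,"dx":0,"dy":0,"dz":0,"ax":0,"ay":0,"az":-1},{"claw":1,"dx":0,"dy":0,"dz":0,"ax":0,"ay":0,"az":-1},{"claw":1,"dx":0,"dy":0,"dz":0,"ax":0,"ay":0,"az":-1},{"claw":1,"dx":0,"dy":0,"dz":0,"ax":0,"ay":0,"az":-1},{"claw":1,"dx":0,"dy":0,"dz":0,"ax":0,"ay":0,"az":-1}]'
python3 -c "
from h import *
go((.588,.306,.06),-.16)"
```

```text
time: 23.95
ee_pos: [0.4623, -0.2357, 0.1504]
eef_rot: [1.0, -0.03, 0.002, 0.001]
ft_force: [-0.4, 0.7, -0.6]
width: 0.0118
grip_force: 15.0
time: 24.62
ee_pos: [0.5189, 0.0062, 0.1486]
eef_rot: [1.0, -0.028, 0.0, -0.0]
ft_force: [0.4, 0.3, -1.3]
width: 0.0117
grip_force: 15.0
time: 25.28
ee_pos: [0.5753, 0.2434, 0.1484]
eef_rot: [1.0, -0.028, -0.0, 0.0]
ft_force: [0.5, -1.6, 0.4]
width: 0.0118
grip_force: 15.0
time: 25.95
ee_pos: [0.5892, 0.3011, 0.1482]
eef_rot: [0.959, 0.285, -0.0, 0.0]
ft_force: [-0.1, -0.1, 0.2]
width: 0.0119
grip_force: 15.0
time: 26.62
ee_pos: [0.5892, 0.3011, 0.1483]
eef_rot: [0.76, 0.65, -0.0, -0.0]
ft_force: [1.4, 0.1, -0.6]
width: 0.0119
grip_force: 15.0
t 26.6 tcp [0.5892 0.3011 0.1483] yaw -0.155 z [-0. -0. -1.] j7 -0.65 w 0.0119 F [ 1.4  0.1 -0.6]
 az shares 0.05 ; after turn R used for shift
 shift shares [ 0.16 -0.07  2.94] min rows 3.0
```

```bash

python3 -m crank '[{"claw":1,"dx":0.16,"dy":-0.05,"dz":0.8,"ax":0,"ay":0,"az":0},{"claw":1,"dx":0,"dy":0,"dz":1,"ax":0,"ay":0,"az":0},{"claw":1,"dx":0,"dy":0,"dz":1,"ax":0,"ay":0,"az":0},{"claw":1,"dx":0,"dy":0,"dz":0.7,"ax":0,"ay":0,"az":0},{"claw":1,"dx":0,"dy":0,"dz":0.4,"ax":0,"ay":0,"az":0},{"claw":1,"dx":0,"dy":0,"dz":0.2,"ax":0,"ay":0,"az":0},{"claw":1,"dx":0,"dy":0,"dz":0.05,"ax":0,"ay":0,"az":0},{"claw":1,"dx":0,"dy":0,"dz":0,"ax":0,"ay":0,"az":0}]'
python3 -c "
from h import *
go((.588,.306,.023),-.16)"
```

```text
time: 27.28
ee_pos: [0.5892, 0.3065, 0.0249]
eef_rot: [0.761, 0.648, 0.001, 0.0]
ft_force: [0.4, 0.7, -0.7]
width: 0.0119
grip_force: 15.0
t 27.3 tcp [0.5892 0.3065 0.0249] yaw -0.16 z [ 0.001  0.001 -1.   ] j7 -0.66 w 0.0119 F [ 0.4  0.7 -0.7]
 az shares -0.0 ; after turn R used for shift
 shift shares [-0.02 -0.04  0.06] min rows 1.0
```

```bash

python3 -m crank '[{"claw":1,"dx":0,"dy":0,"dz":0.06,"ax":0,"ay":0,"az":0},{"claw":1,"dx":0,"dy":0,"dz":0,"ax":0,"ay":0,"az":0},{"claw":0.35,"dx":0,"dy":0,"dz":0,"ax":0,"ay":0,"az":0},{"claw":0.35,"dx":0,"dy":0,"dz":0,"ax":0,"ay":0,"az":0},{"claw":0.35,"dx":0,"dy":0,"dz":0,"ax":0,"ay":0,"az":0},{"claw":0.35,"dx":0,"dy":0,"dz":-0.4,"ax":0,"ay":0,"az":0},{"claw":0.2,"dx":0,"dy":0,"dz":-1,"ax":0,"ay":0,"az":0},{"claw":-0.5,"dx":0,"dy":0,"dz":-1,"ax":0,"ay":0,"az":0}]'
python3 -m crank '[{"claw":-0.5,"dx":0,"dy":0,"dz":-1,"ax":0,"ay":0,"az":0},{"claw":-0.5,"dx":0,"dy":0,"dz":-0.7,"ax":0,"ay":0,"az":0}]'
python3 -c "
from h import *
go((.4495,-.3735,.145))"
```

```text
time: 27.95
ee_pos: [0.5879, 0.3058, 0.095]
eef_rot: [0.761, 0.648, -0.001, -0.0]
ft_force: [0.3, -0.4, 0.4]
width: 0.0348
grip_force: 0.0
time: 28.12
ee_pos: [0.5895, 0.3066, 0.1497]
eef_rot: [0.761, 0.648, 0.002, 0.0]
ft_force: [0.9, 0.6, 0.7]
width: 0.047
grip_force: 0.0
t 28.1 tcp [0.5895 0.3066 0.1497] yaw -0.16 z [ 0.003  0.002 -1.   ] j7 -0.67 w 0.047 F [0.9 0.6 0.7]
 shift shares [-23.12  -0.99   0.1 ] min rows 24.0
```

```bash

python3 -m crank '[{"claw":-0.5,"dx":-0.96,"dy":-0.04,"dz":0,"ax":0,"ay":0,"az":0},{"claw":-0.5,"dx":-0.96,"dy":-0.04,"dz":0,"ax":0,"ay":0,"az":0},{"claw":-0.5,"dx":-0.96,"dy":-0.04,"dz":0,"ax":0,"ay":0,"az":0},{"claw":-0.5,"dx":-0.96,"dy":-0.04,"dz":0,"ax":0,"ay":0,"az":0},{"claw":-0.5,"dx":-0.96,"dy":-0.04,"dz":0,"ax":0,"ay":0,"az":0},{"claw":-0.5,"dx":-0.96,"dy":-0.04,"dz":0,"ax":0,"ay":0,"az":0},{"claw":-0.5,"dx":-0.96,"dy":-0.04,"dz":0,"ax":0,"ay":0,"az":0},{"claw":-0.5,"dx":-0.96,"dy":-0.04,"dz":0,"ax":0,"ay":0,"az":0}]'
python3 -m crank '[{"claw":-0.5,"dx":-0.96,"dy":-0.04,"dz":0,"ax":0,"ay":0,"az":0},{"claw":-0.5,"dx":-0.96,"dy":-0.04,"dz":0,"ax":0,"ay":0,"az":0},{"claw":-0.5,"dx":-0.96,"dy":-0.04,"dz":0,"ax":0,"ay":0,"az":0},{"claw":-0.5,"dx":-0.96,"dy":-0.04,"dz":0,"ax":0,"ay":0,"az":0},{"claw":-0.5,"dx":-0.96,"dy":-0.04,"dz":0,"ax":0,"ay":0,"az":0},{"claw":-0.5,"dx":-0.96,"dy":-0.04,"dz":0,"ax":0,"ay":0,"az":0},{"claw":-0.5,"dx":-0.96,"dy":-0.04,"dz":0,"ax":0,"ay":0,"az":0},{"claw":-0.5,"dx":-0.96,"dy":-0.04,"dz":0,"ax":0,"ay":0,"az":0}]'
python3 -m crank '[{"claw":-0.5,"dx":-0.96,"dy":-0.04,"dz":0,"ax":0,"ay":0,"az":0},{"claw":-0.5,"dx":-0.96,"dy":-0.04,"dz":0,"ax":0,"ay":0,"az":0},{"claw":-0.5,"dx":-0.96,"dy":-0.04,"dz":0,"ax":0,"ay":0,"az":0},{"claw":-0.5,"dx":-0.96,"dy":-0.04,"dz":0,"ax":0,"ay":0,"az":0},{"claw":-0.5,"dx":-0.96,"dy":-0.04,"dz":0,"ax":0,"ay":0,"az":0},{"claw":-0.5,"dx":-0.96,"dy":-0.04,"dz":0,"ax":0,"ay":0,"az":0},{"claw":-0.5,"dx":-0.96,"dy":-0.04,"dz":0,"ax":0,"ay":0,"az":0},{"claw":-0.5,"dx":-0.96,"dy":-0.04,"dz":0,"ax":0,"ay":0,"az":0}]'
python3 -m crank '[{"claw":-0.5,"dx":0,"dy":0,"dz":0,"ax":0,"ay":0,"az":1},{"claw":-0.5,"dx":0,"dy":0,"dz":0,"ax":0,"ay":0,"az":1},{"claw":-0.5,"dx":0,"dy":0,"dz":0,"ax":0,"ay":0,"az":1},{"claw":-0.5,"dx":0,"dy":0,"dz":0,"ax":0,"ay":0,"az":1},{"claw":-0.5,"dx":0,"dy":0,"dz":0,"ax":0,"ay":0,"az":1},{"claw":-0.5,"dx":0,"dy":0,"dz":0,"ax":0,"ay":0,"az":1},{"claw":-0.5,"dx":0,"dy":0,"dz":0,"ax":0,"ay":0,"az":1},{"claw":-0.5,"dx":0,"dy":0,"dz":0,"ax":0,"ay":0,"az":1}]'
python3 -m crank '[{"claw":-0.5,"dx":0,"dy":0,"dz":0,"ax":0,"ay":0,"az":1},{"claw":-0.5,"dx":0,"dy":0,"dz":0,"ax":0,"ay":0,"az":1},{"claw":-0.5,"dx":0,"dy":0,"dz":0,"ax":0,"ay":0,"az":1},{"claw":-0.5,"dx":0,"dy":0,"dz":0,"ax":0,"ay":0,"az":1},{"claw":-0.5,"dx":0,"dy":0,"dz":0,"ax":0,"ay":0,"az":1},{"claw":-0.5,"dx":0,"dy":0,"dz":0,"ax":0,"ay":0,"az":0.2},{"claw":-0.5,"dx":0,"dy":0,"dz":0.6,"ax":0,"ay":0,"az":0},{"claw":-0.5,"dx":0,"dy":0,"dz":0.6,"ax":0,"ay":0,"az":0}]'
python3 -c "
from h import *
go((.4495,-.3735,.0155),-1.544)
c=shot('scene')['color'];save(cv2.resize(c[100:280,170:600],None,fx=1.85,fy=1.85,interpolation=2),'ch.png')"
```

```text
time: 28.78
ee_pos: [0.5422, 0.079, 0.1466]
eef_rot: [0.761, 0.648, 0.001, 0.0]
ft_force: [1.4, 0.0, -0.6]
width: 0.0651
grip_force: 0.0
time: 29.45
ee_pos: [0.496, -0.147, 0.1465]
eef_rot: [0.761, 0.648, 0.001, 0.0]
ft_force: [0.6, -0.2, 0.2]
width: 0.0652
grip_force: 0.0
time: 30.12
ee_pos: [0.4499, -0.3729, 0.1465]
eef_rot: [0.761, 0.648, 0.001, 0.0]
ft_force: [0.6, 0.8, -0.7]
width: 0.0654
grip_force: 0.0
time: 30.78
ee_pos: [0.4503, -0.3715, 0.1464]
eef_rot: [0.96, 0.28, 0.001, 0.0]
ft_force: [0.5, -0.5, -0.8]
width: 0.0653
grip_force: 0.0
time: 31.45
ee_pos: [0.451, -0.3718, 0.1104]
eef_rot: [1.0, 0.016, 0.001, 0.0]
ft_force: [0.4, 0.2, -0.6]
width: 0.0653
grip_force: 0.0
t 31.4 tcp [ 0.451  -0.3718  0.1104] yaw -1.539 z [ 0.003 -0.001 -1.   ] j7 -0.68 w 0.0653 F [ 0.4  0.2 -0.6]
 az shares 0.05 ; after turn R used for shift
 shift shares [-0.05  0.05  3.16] min rows 4.0
```

View pics/ch.png

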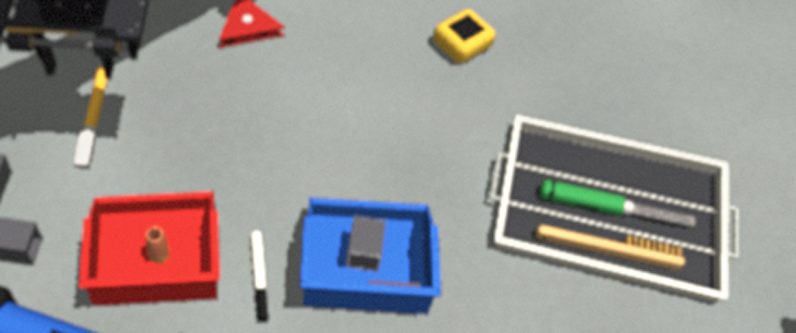

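```bash

python3 -m crank '[{"claw":-0.5,"dx":-0.05,"dy":0.08,"dz":0.8,"ax":0,"ay":0,"az":0},{"claw":-0.5,"dx":0,"dy":0,"dz":0.8,"ax":0,"ay":0,"az":0},{"claw":-0.5,"dx":0,"dy":0,"dz":0.8,"ax":0,"ay":0,"az":0},{"claw":-0.5,"dx":0,"dy":0,"dz":0.5,"ax":0,"ay":0,"az":0},{"claw":-0.5,"dx":0,"dy":0,"dz":0.2,"ax":0,"ay":0,"az":0},{"claw":-0.5,"dx":0,"dy":0,"dz":0,"ax":0,"ay":0,"az":0},{"claw":-0.5,"dx":0,"dy":0,"dz":0,"ax":0,"ay":0,"az":0},{"claw":1,"dx":0,"dy":0,"dz":0,"ax":0,"ay":0,"az":0}]' 30
python3 -m crank '[{"claw":1,"dx":0,"dy":0,"dz":0,"ax":0,"ay":0,"az":0},{"claw":1,"dx":0,"dy":0,"dz":0,"ax":0,"ay":0,"az":0},{"claw":1,"dx":0,"dy":0,"dz":0,"ax":0,"ay":0,"az":0},{"claw":1,"dx":0,"dy":0,"dz":0,"ax":0,"ay":0,"az":0},{"claw":1,"dx":0,"dy":0,"dz":0,"ax":0,"ay":0,"az":0},{"claw":1,"dx":0,"dy":0,"dz":0,"ax":0,"ay":0,"az":0},{"claw":1,"dx":0,"dy":0,"dz":0,"ax":0,"ay":0,"az":0},{"claw":1,"dx":0,"dy":0,"dz":0,"ax":0,"ay":0,"az":0}]'
python3 -c "
from h import *
go((.4635,.326,.15))"
```

```text
time: 32.17
ee_pos: [0.4494, -0.3746, 0.0178]
eef_rot: [1.0, 0.014, 0.001, 0.0]
ft_force: [0.2, 0.1, 0.6]
width: 0.0631
grip_force: 0.0
time: 32.83
ee_pos: [0.4487, -0.3737, 0.0163]
eef_rot: [1.0, 0.014, -0.0, -0.0]
ft_force: [-0.2, 1.6, 0.7]
width: 0.0157
grip_force: 30.0
t 32.8 tcp [ 0.4487 -0.3737  0.0163] yaw -1.542 z [-0.     0.001 -1.   ] j7 -0.61 w 0.0157 F [-0.2  1.6  0.7]
 shift shares [  1.16 -23.3   -4.45] min rows 24.0
```

```bash

python3 -m crank '[{"claw":1,"dx":0,"dy":0,"dz":-0.5,"ax":0,"ay":0,"az":0},{"claw":1,"dx":0,"dy":0,"dz":-1,"ax":0,"ay":0,"az":0},{"claw":1,"dx":0,"dy":0,"dz":-1,"ax":0,"ay":0,"az":0},{"claw":1,"dx":0,"dy":0,"dz":-1,"ax":0,"ay":0,"az":0},{"claw":1,"dx":0,"dy":0,"dz":-0.9,"ax":0,"ay":0,"az":0},{"claw":1,"dx":0.05,"dy":-0.5,"dz":0,"ax":0,"ay":0,"az":0},{"claw":1,"dx":0.05,"dy":-1,"dz":0,"ax":0,"ay":0,"az":0},{"claw":1,"dx":0.05,"dy":-1,"dz":0,"ax":0,"ay":0,"az":0}]'
python3 -m crank '[{"claw":1,"dx":0.05,"dy":-1,"dz":0,"ax":0,"ay":0,"az":0},{"claw":1,"dx":0.05,"dy":-1,"dz":0,"ax":0,"ay":0,"az":0},{"claw":1,"dx":0.05,"dy":-1,"dz":0,"ax":0,"ay":0,"az":0},{"claw":1,"dx":0.05,"dy":-1,"dz":0,"ax":0,"ay":0,"az":0},{"claw":1,"dx":0.05,"dy":-1,"dz":0,"ax":0,"ay":0,"az":0},{"claw":1,"dx":0.05,"dy":-1,"dz":0,"ax":0,"ay":0,"az":0},{"claw":1,"dx":0.05,"dy":-1,"dz":0,"ax":0,"ay":0,"az":0},{"claw":1,"dx":0.05,"dy":-1,"dz":0,"ax":0,"ay":0,"az":0}]'
python3 -m crank '[{"claw":1,"dx":0.05,"dy":-1,"dz":0,"ax":0,"ay":0,"az":0},{"claw":1,"dx":0.05,"dy":-1,"dz":0,"ax":0,"ay":0,"az":0},{"claw":1,"dx":0.05,"dy":-1,"dz":0,"ax":0,"ay":0,"az":0},{"claw":1,"dx":0.05,"dy":-1,"dz":0,"ax":0,"ay":0,"az":0},{"claw":1,"dx":0.05,"dy":-1,"dz":0,"ax":0,"ay":0,"az":0},{"claw":1,"dx":0.05,"dy":-1,"dz":0,"ax":0,"ay":0,"az":0},{"claw":1,"dx":0.05,"dy":-1,"dz":0,"ax":0,"ay":0,"az":0},{"claw":1,"dx":0.05,"dy":-1,"dz":0,"ax":0,"ay":0,"az":0}]'
python3 -m crank '[{"claw":1,"dx":0.05,"dy":-1,"dz":0,"ax":0,"ay":0,"az":0},{"claw":1,"dx":0.05,"dy":-1,"dz":0,"ax":0,"ay":0,"az":0},{"claw":1,"dx":0.05,"dy":-1,"dz":0,"ax":0,"ay":0,"az":0},{"claw":1,"dx":0.05,"dy":-1,"dz":0,"ax":0,"ay":0,"az":0},{"claw":1,"dx":0.05,"dy":-0.8,"dz":0,"ax":0,"ay":0,"az":0},{"claw":1,"dx":0,"dy":0,"dz":0,"ax":0,"ay":0,"az":-1},{"claw":1,"dx":0,"dy":0,"dz":0,"ax":0,"ay":0,"az":-1},{"claw":1,"dx":0,"dy":0,"dz":0,"ax":0,"ay":0,"az":-1}]'
python3 -m crank '[{"claw":1,"dx":0,"dy":0,"dz":0,"ax":0,"ay":0,"az":-1},{"claw":1,"dx":0,"dy":0,"dz":0,"ax":0,"ay":0,"az":-1},{"claw":1,"dx":0,"dy":0,"dz":0,"ax":0,"ay":0,"az":-1},{"claw":1,"dx":0,"dy":0,"dz":0,"ax":0,"ay":0,"az":-1},{"claw":1,"dx":0,"dy":0,"dz":0,"ax":0,"ay":0,"az":-1},{"claw":1,"dx":0,"dy":0,"dz":0,"ax":0,"ay":0,"az":-1},{"claw":1,"dx":0,"dy":0,"dz":0,"ax":0,"ay":0,"az":-1},{"claw":1,"dx":0,"dy":0,"dz":0,"ax":0,"ay":0,"az":-1}]'
python3 -c "
from h import *
go((.4635,.326,.0195),-.16)"
```

```text
time: 33.5
ee_pos: [0.4503, -0.2989, 0.1483]
eef_rot: [1.0, 0.013, -0.0, 0.0]
ft_force: [1.1, 0.2, -2.9]
width: 0.0157
grip_force: 30.0
time: 34.17
ee_pos: [0.4556, -0.0573, 0.1481]
eef_rot: [1.0, 0.014, -0.0, -0.0]
ft_force: [-0.1, 0.5, -2.4]
width: 0.0157
grip_force: 30.0
time: 34.83
ee_pos: [0.4608, 0.1828, 0.148]
eef_rot: [1.0, 0.014, -0.0, 0.0]
ft_force: [1.6, -0.9, -3.1]
width: 0.0156
grip_force: 30.0
time: 35.5
ee_pos: [0.4643, 0.3258, 0.1475]
eef_rot: [0.985, 0.173, -0.001, 0.001]
ft_force: [0.3, -0.7, -3.4]
width: 0.0153
grip_force: 30.0
time: 36.17
ee_pos: [0.4645, 0.3253, 0.1477]
eef_rot: [0.829, 0.559, -0.001, 0.0]
ft_force: [-0.3, -0.1, -3.7]
width: 0.0158
grip_force: 30.0
t 36.2 tcp [0.4645 0.3253 0.1477] yaw -0.385 z [-0.001 -0.001 -1.   ] j7 -1.05 w 0.0158 F [-0.3 -0.1 -3.7]
 az shares -2.15 ; after turn R used for shift
 shift shares [ 0.02 -0.04  4.27] min rows 5.0
```

```bash

python3 -m crank '[{"claw":1,"dx":0,"dy":0,"dz":0,"ax":0,"ay":0,"az":-1},{"claw":1,"dx":0,"dy":0,"dz":0,"ax":0,"ay":0,"az":-1},{"claw":1,"dx":0,"dy":0,"dz":0.5,"ax":0,"ay":0,"az":-0.15},{"claw":1,"dx":0,"dy":0,"dz":1,"ax":0,"ay":0,"az":0},{"claw":1,"dx":0,"dy":0,"dz":1,"ax":0,"ay":0,"az":0},{"claw":1,"dx":0,"dy":0,"dz":1,"ax":0,"ay":0,"az":0},{"claw":1,"dx":0,"dy":0,"dz":0.4,"ax":0,"ay":0,"az":0},{"claw":1,"dx":0,"dy":0,"dz":0.25,"ax":0,"ay":0,"az":0}]'
python3 -m crank '[{"claw":1,"dx":0,"dy":0,"dz":0.05,"ax":0,"ay":0,"az":0},{"claw":1,"dx":0,"dy":0,"dz":0.03,"ax":0,"ay":0,"az":0},{"claw":1,"dx":0,"dy":0,"dz":0,"ax":0,"ay":0,"az":0}]'
python3 -c "
from h import *
go((.4635,.326,.0195),-.16)"
```

```text
time: 36.83
ee_pos: [0.4635, 0.3247, 0.0217]
eef_rot: [0.763, 0.646, -0.002, 0.0]
ft_force: [0.3, 0.1, -2.8]
width: 0.0158
grip_force: 30.0
time: 37.08
ee_pos: [0.4656, 0.3264, 0.0229]
eef_rot: [0.763, 0.646, 0.001, -0.0]
ft_force: [0.7, -0.1, -2.6]
width: 0.0158
grip_force: 30.0
t 37.1 tcp [0.4656 0.3264 0.0229] yaw -0.165 z [ 0.002  0.002 -1.   ] j7 -0.82 w 0.0158 F [ 0.7 -0.1 -2.6]
 az shares -0.05 ; after turn R used for shift
 shift shares [-0.02 -0.07  0.11] min rows 1.0
```

```bash

python3 -m crank '[{"claw":1,"dx":0,"dy":0,"dz":0.06,"ax":0,"ay":0,"az":0},{"claw":1,"dx":0,"dy":0,"dz":0.05,"ax":0,"ay":0,"az":0},{"claw":1,"dx":0,"dy":0,"dz":0,"ax":0,"ay":0,"az":0},{"claw":0.35,"dx":0,"dy":0,"dz":0,"ax":0,"ay":0,"az":0},{"claw":0.35,"dx":0,"dy":0,"dz":0,"ax":0,"ay":0,"az":0},{"claw":0.35,"dx":0,"dy":0,"dz":0,"ax":0,"ay":0,"az":0},{"claw":0.35,"dx":0,"dy":0,"dz":-0.4,"ax":0,"ay":0,"az":0},{"claw":0.2,"dx":0,"dy":0,"dz":-1,"ax":0,"ay":0,"az":0}]'
python3 -m crank '[{"claw":-0.5,"dx":0,"dy":0,"dz":-1,"ax":0,"ay":0,"az":0},{"claw":-0.5,"dx":0,"dy":0,"dz":-1,"ax":0,"ay":0,"az":0},{"claw":-0.5,"dx":0,"dy":0,"dz":-1,"ax":0,"ay":0,"az":0},{"claw":-0.5,"dx":-1,"dy":-0.3,"dz":-1,"ax":0,"ay":0,"az":0},{"claw":-0.5,"dx":-1,"dy":0,"dz":0,"ax":0,"ay":0,"az":0},{"claw":-0.5,"dx":-1,"dy":0,"dz":0,"ax":0,"ay":0,"az":0},{"claw":-0.5,"dx":-1,"dy":0,"dz":0,"ax":0,"ay":0,"az":0},{"claw":-0.5,"dx":-1,"dy":0,"dz":0,"ax":0,"ay":0,"az":0}]'
python3 -m crank '[{"claw":-0.5,"dx":-1,"dy":0,"dz":0,"ax":0,"ay":0,"az":0},{"claw":-0.5,"dx":-1,"dy":0,"dz":0,"ax":0,"ay":0,"az":0},{"claw":-0.5,"dx":-1,"dy":0,"dz":0,"ax":0,"ay":0,"az":0},{"claw":-0.5,"dx":-1,"dy":0,"dz":0,"ax":0,"ay":0,"az":0},{"claw":-0.5,"dx":0,"dy":0,"dz":0,"ax":0,"ay":0,"az":0},{"claw":-0.5,"dx":0,"dy":0,"dz":0,"ax":0,"ay":0,"az":0},{"claw":-0.5,"dx":0,"dy":0,"dz":0,"ax":0,"ay":0,"az":0},{"claw":-0.5,"dx":0,"dy":0,"dz":0,"ax":0,"ay":0,"az":0}]'
python3 -c "
from h import *
go()
c=shot('scene')['color'];save(cv2.resize(c[100:280,170:600],None,fx=1.85,fy=1.85,interpolation=2),'end.png')"
```

```text
time: 37.75
ee_pos: [0.4626, 0.3241, 0.0577]
eef_rot: [0.763, 0.646, -0.003, 0.0]
ft_force: [-0.1, 0.0, -0.1]
width: 0.0302
grip_force: 0.0
time: 38.42
ee_pos: [0.4313, 0.1791, 0.18]
eef_rot: [0.763, 0.646, 0.001, -0.0]
ft_force: [1.3, 0.1, 0.6]
width: 0.0646
grip_force: 0.0
time: 39.08
ee_pos: [0.4121, 0.0631, 0.1793]
eef_rot: [0.763, 0.647, 0.0, 0.0]
ft_force: [0.0, -0.1, -0.5]
width: 0.0652
grip_force: 0.0
t 39.1 tcp [0.4121 0.0631 0.1793] yaw -0.164 z [ 0.  0. -1.] j7 -0.46 w 0.0652 F [ 0.  -0.1 -0.5]
```

View pics/end.png

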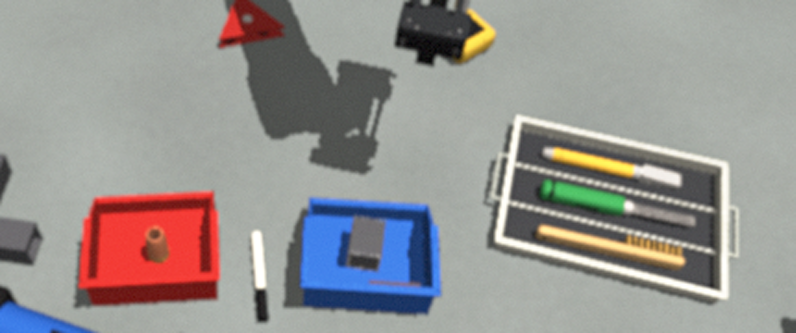

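The picture shows the chisel (yellow, around 612,166), the file (615,200) and the brush (610,245) each flat in its own lane. The nozzle stands upright at (155,243) and the offcut is flat at (365,243). I'm handing the job in.

```bash
python3 -c "
from bench import r
print(r.close_job())"
```

```text
the job is handed in; nothing more can be done
None
```

I handed the job in at about 39 s, with no verdict returned; the last picture shows all five items where they belong, with the robot clear of them and the part of the tacked joint in view looking unmoved.

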